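# Pack, close and send off the module tub on the roller track

## Task

Lay both screened modules flat in the open grey tub so that nothing stands above the fill line, and seat the lid fully down on it. Set the closed tub lengthwise on the rollers at the upper end of the sloped track and let it roll down to the stop; then load every closed carton that is there on the track behind it, lengthwise too, so that tub and cartons stand closed up in one row against the stop. Leave the other things on the bench alone.

Things in the scene. Friction and masses are not known exactly. Their poses are not given: they have to be found in the camera images.
- lane_bed: Sloped bed of an aluminium gravity roller track fixed to the worktop. Origin: in the plane of the roller tops, mid-width, at the face of the end stop at the low end (36 mm above the worktop). x across the track, y along it DOWNHILL (open upper end at y = -0.48, roller tops 86 mm up there), z square to the rollers. Slope 6 deg (0.105 rad). What is let go on it rolls down by itself, up to 0.5 m/s.
- lane: Foot frame of the same roller track (origin at worktop height under its middle, y level along the track toward the stop). The track has 16 free rollers 22 mm thick, 30 mm apart; clear width between the side rails 74 mm; rails 5 mm thick, only 7 mm above the roller tops; stop plate 84 mm wide, 43 mm above them.
- tub_center (a point): Loose grey open-topped tub, 156 mm long (its y), 66 mm wide (its x), 46 mm high; walls and floor 4 mm, inside 148 x 58 x 42 mm, 0.22 kg empty. Origin at its middle, half-way up (23 mm above its underside). z up. Fits the track lengthwise; is lifted across its 66 mm width.
- lid_handle (a point): Loose grey lid, plate 156 (its y) x 66 (its x) x 4 mm; under it a plug 143 x 53 x 6 mm that drops inside the tub walls; on top a finger rib 60 (along y) x 12 x 16 mm high. Origin in mid-rib: 8 mm above the plate's top, 18 mm above the plug's underside, 8 mm below the rib's top. Seated (either way round), this point is 35 mm above tub_center. 70 g.
- module_1_center (a point): Loose aluminium module, 0.12 kg: body 50 (its x) x 60 (its y) x 20 mm, on top a finger rib 40 (along x) x 12 x 14 mm high; 34 mm high in all. Origin on its axis 17 mm above its underside. Flat in the tub, 60 mm side along the tub, it is 2 mm below the seated lid's plug; piled up, tipped or turned crosswise (60 mm does not go into 58 mm) it holds the lid up.
- module_2_center (a point): Loose aluminium module, 0.12 kg: body 50 (its x) x 60 (its y) x 20 mm, on top a finger rib 40 (along x) x 12 x 14 mm high; 34 mm high in all. Origin on its axis 17 mm above its underside. Flat in the tub, 60 mm side along the tub, it is 2 mm below the seated lid's plug; piled up, tipped or turned crosswise (60 mm does not go into 58 mm) it holds the lid up.
- carton_1_center (a point): Closed cardboard carton, 64 wide (its x) x 72 long (its y) x 46 mm high, 0.15 to 0.33 kg, with a paper tape strip along its top. Origin at its middle, half-way up (23 mm above its underside). Goes on the track with its 72 mm side along the track. May be absent.
- carton_2_center (a point): Closed cardboard carton, 64 wide (its x) x 72 long (its y) x 46 mm high, 0.15 to 0.33 kg, with a paper tape strip along its top. Origin at its middle, half-way up (23 mm above its underside). Goes on the track with its 72 mm side along the track. May be absent.
- carton_3_center (a point): Closed cardboard carton, 64 wide (its x) x 72 long (its y) x 46 mm high, 0.15 to 0.33 kg, with a paper tape strip along its top. Origin at its middle, half-way up (23 mm above its underside). Goes on the track with its 72 mm side along the track. May be absent.
- flux_pot: Bystander: round flux tin, standing on the worktop; leave it alone. Origin at its underside.
- heatsink: Bystander: finned heatsink, standing on the worktop; leave it alone. Origin at its underside.
- side_cutters: Bystander: side cutters, standing on the worktop; leave it alone. Origin at its underside.
- marker: Bystander: marker pen, standing on the worktop; leave it alone. Origin at its underside.
- solder_spool: Bystander: solder reel, standing on the worktop; leave it alone. Origin at its underside.
Things that resemble listed ones, but are neither listed nor needed, are in the scene too. Leave any turquoise look-alike of the part that bears carton_3_center alone.

How it is judged:
On the way, in this order (a step that is already met when the one before it is completed fails the run):
1. both modules lie flat in the tub (x of module_1_center in the frame of tub_center between -0.012 and 0.012 m and y of module_1_center in the frame of tub_center between -0.055 and 0.055 m and z of module_1_center in the frame of tub_center between -0.006 and 0.003 m and angle between the z axis of each of module_1_center, module_2_center and the z axis of tub_center, either way round below 0.1 rad and x of module_2_center in the frame of tub_center between -0.012 and 0.012 m and y of module_2_center in the frame of tub_center between -0.055 and 0.055 m and z of module_2_center in the frame of tub_center between -0.006 and 0.003 m), for 0.2 s.
2. the lid is seated on the tub with both modules flat inside (all of step 1 and x of lid_handle in the frame of tub_center between -0.006 and 0.006 m and y of lid_handle in the frame of tub_center between -0.006 and 0.006 m and z of lid_handle in the frame of tub_center between 0.032 and 0.0375 m), for 0.2 s.
3. the closed tub stands lengthwise on the rollers in the upper half of the track (x of tub_center in the frame of lane_bed between -0.014 and 0.014 m and z of tub_center in the frame of lane_bed between 0.018 and 0.028 m and x of lid_handle in the frame of tub_center between -0.006 and 0.006 m and y of lid_handle in the frame of tub_center between -0.006 and 0.006 m and z of lid_handle in the frame of tub_center between 0.032 and 0.0375 m and y of tub_center in the frame of lane_bed between -0.48 and -0.24 m and angle between the y axis of tub_center and the y axis of lane_bed, either way round below 0.2 rad).
4. the closed tub has rolled down to the stop (x of tub_center in the frame of lane_bed between -0.014 and 0.014 m and z of tub_center in the frame of lane_bed between 0.018 and 0.028 m and y of tub_center in the frame of lane_bed between -0.084 and -0.072 m and x of lid_handle in the frame of tub_center between -0.006 and 0.006 m and y of lid_handle in the frame of tub_center between -0.006 and 0.006 m and z of lid_handle in the frame of tub_center between 0.032 and 0.0375 m), for 0.2 s.
At the end, for the whole second after the job is handed in: Modules flat in the tub; lid seated (6 mm of centre, 2.5 mm of height); tub on the rollers against the stop (6 mm); every carton present on the rollers, 72 mm side along them, closed up behind the tub or the carton ahead (9 mm); all at rest (all of step 1 and all of step 4 and linear speed of each of tub, lid, carton_1, carton_2, carton_3 below 0.01 m/s and angle between the y axis of each of carton_1_center, carton_2_center, carton_3_center and the y axis of lane_bed, either way round below 0.2 rad and ((x of carton_1_center in the frame of lane_bed between -0.014 and 0.014 m and z of carton_1_center in the frame of lane_bed between 0.018 and 0.028 m and y of carton_1_center in the frame of lane_bed between -0.201 and -0.186 m) or ((x of carton_1_center in the frame of lane_bed between -0.014 and 0.014 m and z of carton_1_center in the frame of lane_bed between 0.018 and 0.028 m and y of carton_1_center in the frame of lane_bed between -0.273 and -0.258 m) and ((x of carton_2_center in the frame of lane_bed between -0.014 and 0.014 m and z of carton_2_center in the frame of lane_bed between 0.018 and 0.028 m and y of carton_2_center in the frame of lane_bed between -0.201 and -0.186 m) or (x of carton_3_center in the frame of lane_bed between -0.014 and 0.014 m and z of carton_3_center in the frame of lane_bed between 0.018 and 0.028 m and y of carton_3_center in the frame of lane_bed between -0.201 and -0.186 m))) or ((x of carton_1_center in the frame of lane_bed between -0.014 and 0.014 m and z of carton_1_center in the frame of lane_bed between 0.018 and 0.028 m and y of carton_1_center in the frame of lane_bed between -0.345 and -0.33 m) and ((x of carton_2_center in the frame of lane_bed between -0.014 and 0.014 m and z of carton_2_center in the frame of lane_bed between 0.018 and 0.028 m and y of carton_2_center in the frame of lane_bed between -0.273 and -0.258 m) or (x of carton_3_center in the frame of lane_bed between -0.014 and 0.014 m and z of carton_3_center in the frame of lane_bed between 0.018 and 0.028 m and y of carton_3_center in the frame of lane_bed between -0.273 and -0.258 m)))) and ((x of carton_2_center in the frame of lane_bed between -0.014 and 0.014 m and z of carton_2_center in the frame of lane_bed between 0.018 and 0.028 m and y of carton_2_center in the frame of lane_bed between -0.201 and -0.186 m) or ((x of carton_2_center in the frame of lane_bed between -0.014 and 0.014 m and z of carton_2_center in the frame of lane_bed between 0.018 and 0.028 m and y of carton_2_center in the frame of lane_bed between -0.273 and -0.258 m) and ((x of carton_1_center in the frame of lane_bed between -0.014 and 0.014 m and z of carton_1_center in the frame of lane_bed between 0.018 and 0.028 m and y of carton_1_center in the frame of lane_bed between -0.201 and -0.186 m) or (x of carton_3_center in the frame of lane_bed between -0.014 and 0.014 m and z of carton_3_center in the frame of lane_bed between 0.018 and 0.028 m and y of carton_3_center in the frame of lane_bed between -0.201 and -0.186 m))) or ((x of carton_2_center in the frame of lane_bed between -0.014 and 0.014 m and z of carton_2_center in the frame of lane_bed between 0.018 and 0.028 m and y of carton_2_center in the frame of lane_bed between -0.345 and -0.33 m) and ((x of carton_1_center in the frame of lane_bed between -0.014 and 0.014 m and z of carton_1_center in the frame of lane_bed between 0.018 and 0.028 m and y of carton_1_center in the frame of lane_bed between -0.273 and -0.258 m) or (x of carton_3_center in the frame of lane_bed between -0.014 and 0.014 m and z of carton_3_center in the frame of lane_bed between 0.018 and 0.028 m and y of carton_3_center in the frame of lane_bed between -0.273 and -0.258 m)))) and ((x of carton_3_center in the frame of lane_bed between -0.014 and 0.014 m and z of carton_3_center in the frame of lane_bed between 0.018 and 0.028 m and y of carton_3_center in the frame of lane_bed between -0.201 and -0.186 m) or ((x of carton_3_center in the frame of lane_bed between -0.014 and 0.014 m and z of carton_3_center in the frame of lane_bed between 0.018 and 0.028 m and y of carton_3_center in the frame of lane_bed between -0.273 and -0.258 m) and ((x of carton_1_center in the frame of lane_bed between -0.014 and 0.014 m and z of carton_1_center in the frame of lane_bed between 0.018 and 0.028 m and y of carton_1_center in the frame of lane_bed between -0.201 and -0.186 m) or (x of carton_2_center in the frame of lane_bed between -0.014 and 0.014 m and z of carton_2_center in the frame of lane_bed between 0.018 and 0.028 m and y of carton_2_center in the frame of lane_bed between -0.201 and -0.186 m))) or ((x of carton_3_center in the frame of lane_bed between -0.014 and 0.014 m and z of carton_3_center in the frame of lane_bed between 0.018 and 0.028 m and y of carton_3_center in the frame of lane_bed between -0.345 and -0.33 m) and ((x of carton_1_center in the frame of lane_bed between -0.014 and 0.014 m and z of carton_1_center in the frame of lane_bed between 0.018 and 0.028 m and y of carton_1_center in the frame of lane_bed between -0.273 and -0.258 m) or (x of carton_2_center in the frame of lane_bed between -0.014 and 0.014 m and z of carton_2_center in the frame of lane_bed between 0.018 and 0.028 m and y of carton_2_center in the frame of lane_bed between -0.273 and -0.258 m))))); the robot touches nothing.
It fails at once if the round flux tin is pushed away (more than 40 mm) (distance of flux_pot from where it was at the start of the episode above 0.04 m).
It fails at once if the finned heatsink is pushed away (more than 40 mm) (distance of heatsink from where it was at the start of the episode above 0.04 m).
It fails at once if the side cutters is pushed away (more than 40 mm) (distance of side_cutters from where it was at the start of the episode above 0.04 m).
It fails at once if the marker pen is pushed away (more than 40 mm) (distance of marker from where it was at the start of the episode above 0.04 m).
It fails at once if the solder reel is pushed away (more than 40 mm) (distance of solder_spool from where it was at the start of the episode above 0.04 m).
Of carton_1, carton_2, carton_3 only 2 to 3 are there at a start; the rules pass over those that are not, and their reading is None.
At some moment in a run one of carton_1, carton_2, carton_3, module_1, module_2 may be knocked a few centimetres aside while the robot is not near it.
It also fails if it takes over 210 s, if anything falls off the work surface, if the arm or the gripper's body presses on something with over 40 N, if the wrist force passes 120 N, or if a joint passes its speed limit or range.

## Robot

A 6-joint arm with a two-finger parallel gripper is mounted at the origin on a cart in front of the work surface, level with it; the furniture and walls round the work are solid. World frame = base frame: x ahead of the robot, y to its left, z up, the work surface at z = 0. Lengths are in m, angles in rad, forces in N, time in s.
With the tool pointing down it reaches from about 0.35 to 0.975 m from the base axis. Payload 4.9 kg.
Tool frame: the origin (TCP) lies midway between the tips of the shut fingers; the grasp point (between the pads) lies 19 mm behind it; z points along the fingers, y is the line along which they close (so a half turn about z gives the same grasp; the last joint's range is limited). The gripper opens to 85 mm and grips with 20 to 120 N. Pads are 22 mm wide; open, the fingers measure 114 mm over their backs; the gripper's body (76 mm by 85 mm) begins 54 mm behind the grasp point. The pads swing forward as they close: fully open they stand 13 mm farther back than shut.
Start: joints at [-1.302, 0.053, 1.613, -0, 1.476, -0.119], TCP at [0.236, -0.579, 0.231] pointing down, gripper open.
Joint ranges: [-3.01, 3.01], [-1.01, 2.22], [0.06, 2.58], [-1.02, 4.17], [0.09, 2.62], [-3.14, 3.14]. Speed limits (rad/s): [2.57, 2.57, 3.14, 3.14, 3.14, 3.14].

## Interface

Orientations are given as a unit quaternion [w, x, y, z].
In Python, from plant import state, grab_frame, camera_info, job_done, spot_in, masks_of, pinpoint gives the robot as it stands.
- The arm moves only by the shell command python3 -m handwheel 'ROWS' [OPENING]. ROWS is JSON, a list that holds one entry, the list of rows, each a list of 6 numbers: the shift along the world's x, y, z in m, then the turn, a rotation vector about the world's x, y, z in degrees. In form: [[[tx, ty, tz, ax, ay, az], ...]]. A call has 1 to 20 rows; each row shifts and turns the commanded pose from where the row before left it; what a row does not reach is not made up. A row lasts 1/12 s, in which the tool goes at most 41.7 mm and 7.16 degrees, less where a joint would pass 70% of its speed; a pose out of reach is approached as far as the arm can. A call is refused whole if a number of a shift passes 0.0417 or a number of a turn 7.16, either way. A call with a gripper value outside its range is refused whole. OPENING is the opening, from 0 (shut) to 1 (fully open), set as the call begins (- or left out, the last holds). The fingers move at their own pace and stop on an object; the grip force is fixed at half the most. Time passes only in rows, so rows that do not move let the fingers close. It gives the time, the measured TCP pose, the force, the opening and the grip force at its end, in the units of the state.
- state(): the state, without advancing time (a new reading comes with each control period).
- grab_frame(name): name is "side" or "top"; returns (picture, depth): 384x512x3 uint8, blue, green, red; 384x512 float32, m along the optical axis (not along the pixel's ray), 0 where there is no reading.
- camera_info(name): a dict with "fx", "fy", "cx", "cy" (pixels), "T" (4x4, takes a point from camera to world coordinates). Camera axes: x right, y up, looking along -z (the intrinsics and any distortion apply to the point x, -y, -z); pixel columns grow to the right and rows downward; lengths in m; the calibration is good to about 2 mm. A picture is of the moment at which its call begins. camera_info takes no time and is no camera call.
- job_done(): hands the job in; it is judged then, once.
Trained networks look in the newest picture that a camera, given by its name, has taken for a name from the list of things; names that differ only in an ending like _2 or _b are one class to them, and where a whole thing is asked for, a point or a joint stands for the part that bears it (a point fixed in the world has none). Each returns a list of dicts, best first, with "conf" (0 to 1); they miss things now and then, are a little off and sometimes report something else, mostly with a low value. They report only what shows in the picture. A call takes as long as a camera call. They do not tell look-alikes from the thing itself.
- spot_in(camera, thing): "box" ([left, top, width, height] in pixels, round what is visible of it).
- masks_of(camera, thing): "region" (384x512 bool, what is visible of it) and "box" ([left, top, width, height] in pixels, round what is visible of it).
- pinpoint(camera, thing): "position" ([column, row] in pixels: a listed point, or the origin of a listed thing).
The state is a dict: "time": time; "joint_pos": joint angles; "joint_vel": joint speeds; "joint_efforts": joint torques, N m; "tool_pos": TCP position; "tool_rot": TCP orientation; "contact_force": force on the tool from outside, world axes, zero at the start; "ft_torque": the same for the moment, N m; "gripper_width": opening from 0.0 (shut) to 1.0 (fully open); "grasp_force": force on a finger pad.
Only numpy, scipy, OpenCV 4.12 (cv2) and the standard library are available. Lean on these libraries where they do the work, as an engineer would, in place of code of your own. Each camera call takes 0.05 s, during which the arm holds its last target. There are 200 camera calls.

## Working session

There is one attempt and no reset: what is moved stays moved. The work goes in short steps, Python scripts to look and compute and a shell command to move; the robot and the scene stay as the last step left them, time stands still between calls to the robot, and variables do not carry over. Pictures are saved under pics/ and viewed, at most 17 in all, crops included, and the job is handed in when it is done.

```bash
ls; mkdir -p pics; cat > h.py <<'E'
import numpy as np, cv2
from plant import *
def ray(cam,u,v,z=None,d=None):
    c=camera_info(cam); T=np.array(c["T"])
    p=np.array([(u-c["cx"])/c["fx"],-(v-c["cy"])/c["fy"],-1.0])
    if d is not None: return T[:3,:3]@(p*d)+T[:3,3]
    r=T[:3,:3]@p; o=T[:3,3]; return o+r*(z-o[2])/r[2]
def cloud(cam,depth):
    c=camera_info(cam); T=np.array(c["T"])
    v,u=np.mgrid[:384,:512]
    P=np.stack([(u-c["cx"])/c["fx"]*depth,-(v-c["cy"])/c["fy"]*depth,-depth],-1)
    return P@T[:3,:3].T+T[:3,3]
E
python3 - <<'E'
from h import *
for c in("side","top"):
    i=camera_info(c); print(c,{k:(np.round(v,3).tolist()) for k,v in i.items()})
    p,d=grab_frame(c); cv2.imwrite(f"pics/{c}0.png",cv2.resize(p,(800,600))); np.save(f"{c}0.npy",d)
    for t in("tub_center","lid_handle","module_1_center","carton_1_center","lane_bed","flux_pot","heatsink","side_cutters","marker","solder_spool"):
        for r in pinpoint(c,t):
            if r["conf"]>.2:
                u,v=r["position"]; dd=d[int(np.clip(v,0,383)),int(np.clip(u,0,511))]; print(t,round(r["conf"],2),np.round([u,v]),np.round(ray(c,u,v,d=dd),3))
print(state()["time"])
E
```

```text
pics
side {'fx': 464.891, 'fy': 464.891, 'cx': 252.595, 'cy': 195.107, 'T': [[-0.967, 0.108, -0.232, 0.154], [-0.255, -0.329, 0.909, 1.482], [0.022, 0.938, 0.346, 0.641], [0.0, 0.0, 0.0, 1.0]]}
tub_center 0.69 [272. 227.] [0.442 0.09  0.004]
lid_handle 0.65 [282. 207.] [ 0.439 -0.055  0.024]
module_1_center 0.46 [264. 173.] [ 0.548 -0.225  0.089]
lane_bed 0.94 [206. 228.] [0.613 0.252 0.048]
flux_pot 0.46 [318. 191.] [ 0.339 -0.311  0.009]
side_cutters 0.71 [296. 260.] [0.327 0.286 0.   ]
side_cutters 0.34 [273. 230.] [0.435 0.109 0.003]
marker 0.52 [320. 199.] [ 0.317 -0.205  0.014]
solder_spool 0.73 [259. 258.] [0.412 0.39  0.045]
solder_spool 0.53 [279. 207.] [ 0.453 -0.072  0.013]
solder_spool 0.5 [232. 178.] [ 0.712 -0.328  0.017]
top {'fx': 462.545, 'fy': 462.545, 'cx': 256.535, 'cy': 192.883, 'T': [[-0.005, 0.987, -0.162, 0.319], [-1.0, -0.005, 0.006, 0.005], [0.005, 0.162, 0.987, 1.298], [0.0, 0.0, 0.0, 1.0]]}
tub_center 0.64 [200. 227.] [0.434 0.156 0.006]
lid_handle 0.67 [277. 219.] [ 0.455 -0.058  0.008]
module_1_center 0.83 [394. 172.] [ 0.586 -0.389  0.024]
carton_1_center 0.49 [336. 267.] [ 0.323 -0.219  0.014]
lane_bed 0.87 [167. 161.] [0.611 0.243 0.061]
flux_pot 0.49 [378. 258.] [ 0.346 -0.331  0.025]
heatsink 0.68 [153. 206.] [0.493 0.286 0.022]
heatsink 0.33 [337. 268.] [ 0.32  -0.221  0.023]
side_cutters 0.83 [147. 264.] [0.334 0.301 0.001]
1.1
```

View pics/top0.png

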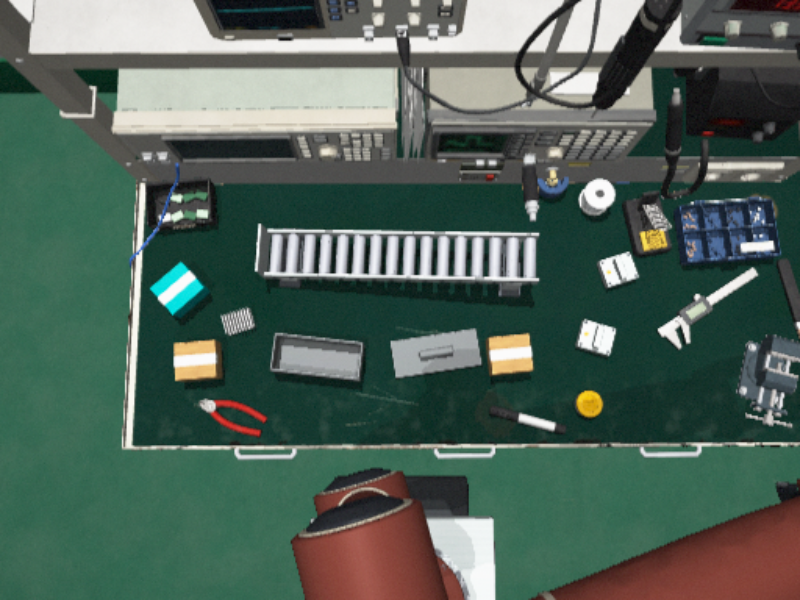

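View pics/side0.png

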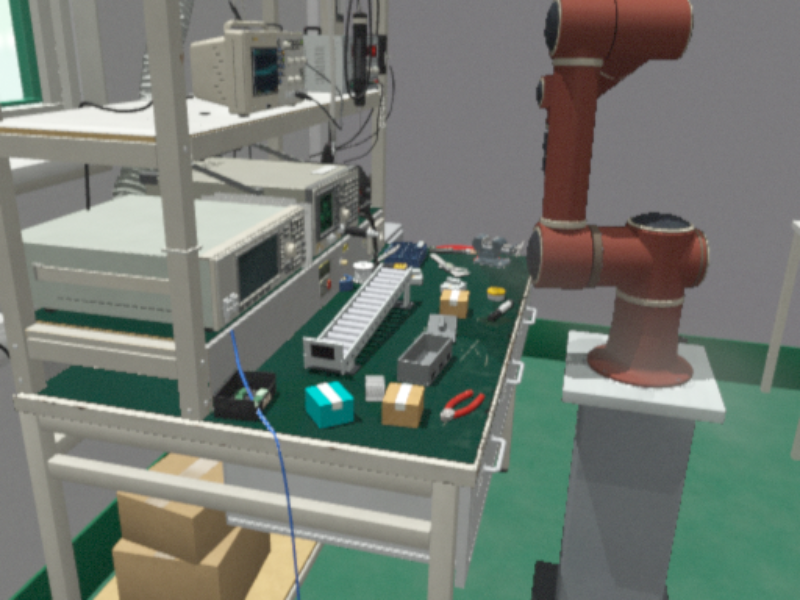

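The top view (800x600 pixels) shows:
- The tub is at (318,358) and the lid at (436,353).
- The two white modules are at (618,269) and (597,337).
- The tan cartons are at (197,360) and (510,354). The box at (178,289) is turquoise, the look-alike to leave alone.
- The track runs from its stop at the left (260,250) to its upper end at the right (538,255).

Next I'll measure the poses from depth and make one enlarged crop.

```bash
cat >> h.py <<'E'
def comp(P,seed,zlo,zhi,r=0.11):
    """rect of points near seed (world xy) with height in (zlo,zhi)"""
    m=(np.hypot(P[...,0]-seed[0],P[...,1]-seed[1])<r)&(P[...,2]>zlo)&(P[...,2]<zhi)
    n,l,s,c=cv2.connectedComponentsWithStats(m.astype(np.uint8))
    if n<2: return None
    k=1+np.argmax([ (s[i,4]) for i in range(1,n)])
    Q=P[l==k]; (cx,cy),(w,h),a=cv2.minAreaRect((Q[:,:2]*1000).astype(np.float32))
    if w<h: w,h,a=h,w,a-90
    a=(a+90)%180-90   # long-axis angle from world x
    return dict(c=np.round([cx,cy],1),size=np.round([w,h],1),ang=round(a,1),z=np.round(np.percentile(Q[:,2],[5,50,95]),3),n=len(Q))
E
python3 - <<'E'
from h import *
p,d=grab_frame("top"); P=cloud("top",d)
S=lambda x,y:P[int(y*.64),int(x*.64)][:2]
for n,(x,y),lo,hi in [("tub",(318,358),.03,.07),("lid",(420,360),.006,.015),("rib",(436,353),.017,.04),("modA",(618,269),.013,.045),("modB",(597,337),.013,.045),("cA",(197,360),.035,.07),("cB",(510,354),.035,.07),("turq",(178,289),.03,.07),("flux",(589,403),.01,.1),("marker",(527,419),.008,.04),("spool",(597,196),.02,.1),("heat",(237,320),.01,.06),("cut",(232,415),.008,.04),("scope",(640,225),.02,.1)]:
    print(n,np.round(S(x,y),3),comp(P,S(x,y),lo,hi,.055 if n not in("tub","lid") else .09))
for x,y in[(250,262),(262,250),(277,232),(277,277),(530,235),(530,280),(400,235),(400,280),(400,257),(300,140),(500,140)]: print((x,y),np.round(P[int(y*.64),int(x*.64)],3))
L=P[(P[...,2]>.035)&(P[...,2]<.12)&(P[...,0]>.54)&(P[...,0]<.68)&(P[...,1]>-.16)&(P[...,1]<.35)]
print(cv2.minAreaRect((L[:,:2]*1000).astype(np.float32)))
for y in np.arange(-.14,.36,.05):
    q=L[abs(L[:,1]-y)<.01]; print(round(y,2),np.round(np.percentile(q[:,0],[1,50,99]),3),np.round(np.percentile(q[:,2],[50,95]),3)) if len(q) else 0
np.set_printoptions(suppress=True)
cv2.imwrite("pics/crop1.png",cv2.resize(p[150:290,80:430],(800,320),interpolation=cv2.INTER_CUBIC))
E
```

```text
tub [0.429 0.148] {'c': array([430.9, 145.8]), 'size': array([155.9,  66.2]), 'ang': 83.4, 'z': array([0.033, 0.045, 0.05 ]), 'n': 304}
lid [ 0.425 -0.033] {'c': array([437.6, -53.2]), 'size': array([136.2,  66.2]), 'ang': -81.5, 'z': array([0.007, 0.01 , 0.014]), 'n': 951}
rib [ 0.438 -0.063] {'c': array([438.7, -62.5]), 'size': array([59. , 12.1]), 'ang': -82.2, 'z': array([0.022, 0.026, 0.031]), 'n': 98}
modA [ 0.585 -0.392] {'c': array([ 588. , -395.3]), 'size': array([61. , 50.5]), 'ang': -73.3, 'z': array([0.016, 0.021, 0.035]), 'n': 379}
modB [ 0.463 -0.346] {'c': array([ 464.4, -349. ]), 'size': array([60.6, 50. ]), 'ang': 73.1, 'z': array([0.017, 0.022, 0.036]), 'n': 394}
cA [0.424 0.351] {'c': array([425.3, 356.4]), 'size': array([73.1, 64.4]), 'ang': -84.8, 'z': array([0.042, 0.047, 0.05 ]), 'n': 664}
cB [ 0.432 -0.19 ] {'c': array([ 433.5, -191. ]), 'size': array([73.4, 64.2]), 'ang': -84.6, 'z': array([0.042, 0.047, 0.05 ]), 'n': 643}
turq [0.55  0.391] {'c': array([552. , 392.7]), 'size': array([72.7, 66.1]), 'ang': -48.0, 'z': array([0.04 , 0.046, 0.051]), 'n': 650}
fl
[... 949 characters left out ...]
2 0.02 ]
(530, 235) [ 0.632 -0.224  0.092]
(530, 280) [ 0.553 -0.221  0.091]
(400, 235) [ 0.643 -0.001  0.054]
(400, 280) [ 0.565 -0.001  0.039]
(400, 257) [ 0.616 -0.001 -0.001]
(300, 140) [0.741 0.151 0.253]
(500, 140) [ 0.74  -0.153  0.255]
((615.0909423828125, 94.655029296875), (127.65638732910156, 509.26287841796875), 0.031837400048971176)
-0.14 [0.557 0.601 0.641] [0.075 0.084]
-0.09 [0.559 0.603 0.643] [0.068 0.08 ]
-0.04 [0.561 0.598 0.644] [0.065 0.074]
0.01 [0.564 0.605 0.649] [0.059 0.068]
0.06 [0.566 0.61  0.65 ] [0.052 0.064]
0.11 [0.568 0.608 0.652] [0.05  0.058]
0.16 [0.571 0.616 0.654] [0.043 0.051]
0.21 [0.574 0.62  0.658] [0.039 0.05 ]
0.26 [0.589 0.601 0.637] [0.071 0.075]
```

View pics/crop1.png

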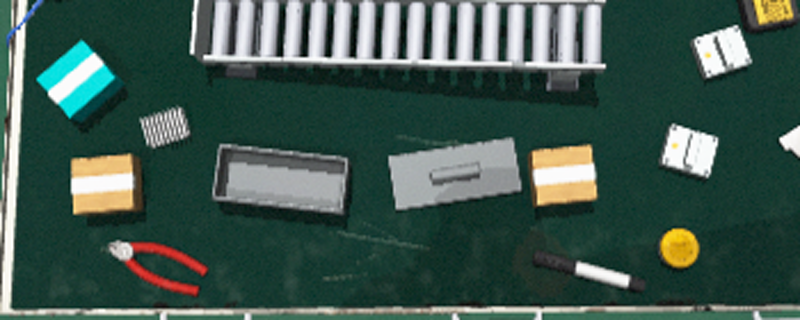

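The crop confirms the tub, the lid, two tan cartons with white tape, two white modules and the turquoise look-alike. The cartons at crop (106,184) and (564,175) fit the description. The turquoise box at (78,80) does not, so it stays.

```bash
cat >> h.py <<'E'
from scipy.spatial.transform import Rotation as R
def me():
    s=state(); q=s["tool_rot"]; M=R.from_quat([q[1],q[2],q[3],q[0]]).as_matrix()
    print("t",round(s["time"],2),"tcp",np.round(s["tool_pos"],4),"jaw",round(np.degrees(np.arctan2(M[1,1],M[0,1])),1),"z",np.round(M[:,2],3),"w",round(s["gripper_width"],3),"gf",round(s["grasp_force"],1),"F",np.round(s["contact_force"],1),"J6",np.round(s["joint_pos"],2))
    return s,M
def go(x,y,z,jaw):
    s,M=me(); j=np.degrees(np.arctan2(M[1,1],M[0,1])); d=np.array([x,y,z])-s["tool_pos"]
    a=(jaw-j+90)%180-90
    print("delta mm",np.round(d*1000,1),"yaw",round(a,1),"(or %+.1f)"%(a-180*np.sign(a)))
E
python3 -c "
from h import *
go(.588,-.395,.024,-73.3)"
```

```text
t 1.15 tcp [ 0.2363 -0.5786  0.2313] jaw -67.8 z [-0.  0. -1.] w 1.004 gf 0.0 F [ 1.2 -0.3  0.5] J6 [-1.3   0.05  1.61  0.    1.48 -0.12]
delta mm [ 351.7  183.6 -207.3] yaw -5.5 (or +174.5)
```

```bash
A='' ; python3 -m handwheel '[[[0.0293,0.0153,-0.0075,0,0,-0.46],[0.0293,0.0153,-0.0075,0,0,-0.46],[0.0293,0.0153,-0.0075,0,0,-0.46],[0.0293,0.0153,-0.0075,0,0,-0.46],[0.0293,0.0153,-0.0075,0,0,-0.46],[0.0293,0.0153,-0.0075,0,0,-0.46],[0.0293,0.0153,-0.0075,0,0,-0.46],[0.0293,0.0153,-0.0075,0,0,-0.46],[0.0293,0.0153,-0.0075,0,0,-0.46],[0.0293,0.0153,-0.0075,0,0,-0.46],[0.0293,0.0153,-0.0075,0,0,-0.46],[0.0293,0.0153,-0.0075,0,0,-0.46],[0,0,0,0,0,0],[0,0,0,0,0,0],[0,0,0,0,0,0]]]' 0.45
python3 - <<'E'
from h import *
go(.588,-.395,.0235,-73.3)
p,d=grab_frame("side");P=cloud("side",d)
p,d=grab_frame("top");P=cloud("top",d); print(comp(P,(.588,-.395),.013,.045,.055)); print(comp(P,(.464,-.349),.013,.045,.055))
E
```

```text
time: 2.4
tool_pos: [0.5877, -0.3952, 0.1413]
tool_rot: [0.0, 0.989, 0.145, -0.0]
contact_force: [-0.4, -0.2, 0.9]
gripper_width: 0.448
grasp_force: 0.0
t 2.4 tcp [ 0.5877 -0.3952  0.1413] jaw -73.3 z [-0.001 -0.    -1.   ] w 0.448 gf 0.0 F [-0.4 -0.2  0.9] J6 [-0.7   0.31  1.48 -0.    1.36  0.58]
delta mm [   0.3    0.2 -117.8] yaw -0.0 (or +180.0)
{'c': array([ 587.4, -378.7]), 'size': array([41.1, 30.9]), 'ang': 17.3, 'z': array([0.015, 0.02 , 0.026]), 'n': 129}
None
```

```bash
python3 -m handwheel '[[[0,0,-0.03,0,0,0],[0,0,-0.03,0,0,0],[0,0,-0.02,0,0,0],[0,0,-0.015,0,0,0],[0,0,-0.01,0,0,0],[0,0,-0.008,0,0,0],[0,0,-0.0045,0,0,0],[0,0,0,0,0,0]]]' 0.45
python3 -m handwheel '[[[0,0,0,0,0,0],[0,0,0,0,0,0],[0,0,0,0,0,0],[0,0,0,0,0,0],[0,0,0,0,0,0],[0,0,0,0,0,0],[0,0,0,0,0,0],[0,0,0,0,0,0]]]' 0
python3 -m handwheel '[[[0,0,0.01,0,0,0],[0,0,0.02,0,0,0],[0,0,0.03,0,0,0],[0,0,0.03,0,0,0],[0,0,0.03,0,0,0],[0,0,0,0,0,0]]]'
python3 - <<'E'
from h import *
# tub re-measured with the arm out of its way
p,d=grab_frame("top");P=cloud("top",d); print(comp(P,(.431,.146),.03,.07,.09))
t=np.radians(83.4); u=np.array([np.cos(t),np.sin(t)])
for s in(1,-1): go(*(np.array([.431,.146])+s*.035*u),.029,83.4)
E
```

```text
time: 3.17
tool_pos: [0.5878, -0.3952, 0.0236]
tool_rot: [-0.0, 0.989, 0.145, -0.0]
contact_force: [-1.0, 0.6, 0.7]
gripper_width: 0.446
grasp_force: 0.0
time: 3.83
tool_pos: [0.5889, -0.3957, 0.0256]
tool_rot: [0.001, 0.989, 0.145, 0.001]
contact_force: [0.3, 0.4, 7.4]
gripper_width: 0.116
grasp_force: 61.9
time: 4.33
tool_pos: [0.5909, -0.3973, 0.1524]
tool_rot: [0.005, 0.989, 0.145, 0.004]
contact_force: [0.5, -1.0, 0.9]
gripper_width: 0.117
grasp_force: 61.1
{'c': array([430.9, 146.1]), 'size': array([156.2,  66.3]), 'ang': 83.4, 'z': array([0.032, 0.045, 0.05 ]), 'n': 300}
t 4.38 tcp [ 0.5899 -0.3966  0.1492] jaw -73.3 z [ 0.007 -0.005 -1.   ] w 0.111 gf 61.1 F [-0.1 -0.4 -1. ] J6 [-0.7   0.3   1.47 -0.    1.36  0.58]
delta mm [-154.9  577.3 -120.2] yaw -23.3 (or +156.7)
t 4.38 tcp [ 0.5899 -0.3966  0.1492] jaw -73.3 z [ 0.007 -0.005 -1.   ] w 0.111 gf 61.1 F [-0.1 -0.4 -1. ] J6 [-0.7   0.3   1.47 -0.    1.36  0.58]
delta mm [-163.   507.8 -120.2] yaw -23.3 (or +156.7)
```

```bash
python3 -m handwheel '[[[-0.0097,0.0361,0,0,0,-1.46],[-0.0097,0.0361,0,0,0,-1.46],[-0.0097,0.0361,0,0,0,-1.46],[-0.0097,0.0361,0,0,0,-1.46],[-0.0097,0.0361,0,0,0,-1.46],[-0.0097,0.0361,0,0,0,-1.46],[-0.0097,0.0361,0,0,0,-1.46],[-0.0097,0.0361,0,0,0,-1.46],[-0.0097,0.0361,0,0,0,-1.46],[-0.0097,0.0361,0,0,0,-1.46],[-0.0097,0.0361,0,0,0,-1.46],[-0.0097,0.0361,0,0,0,-1.46],[-0.0097,0.0361,0,0,0,-1.46],[-0.0097,0.0361,0,0,0,-1.46],[-0.0097,0.0361,0,0,0,-1.46],[-0.0097,0.0361,0,0,0,-1.46],[0,0,0,0,0,0],[0,0,0,0,0,0],[0,0,0,0,0,0]]]'
python3 - <<'E'
from h import *
p,d=grab_frame("top");P=cloud("top",d); print(comp(P,(.431,.146),.03,.06,.09)); cv2.imwrite("pics/t1.png",cv2.resize(p[150:300,130:330],(800,600)))
p,d=grab_frame("side"); cv2.imwrite("pics/s1.png",cv2.resize(p[130:280,180:380],(800,600)))
t=np.radians(83.4); u=np.array([np.cos(t),np.sin(t)])
go(*(np.array([.431,.146])+.035*u),.029,83.4)
E
```

```text
time: 5.97
tool_pos: [0.4319, 0.1823, 0.1424]
tool_rot: [0.001, 0.998, -0.058, -0.001]
contact_force: [-0.2, -0.4, -1.4]
gripper_width: 0.115
grasp_force: 61.0
{'c': array([426.5, 108. ]), 'size': array([80.1, 66.1]), 'ang': 83.1, 'z': array([0.034, 0.046, 0.05 ]), 'n': 142}
t 6.07 tcp [0.4326 0.1815 0.143 ] jaw -96.7 z [-0.001 -0.001 -1.   ] w 0.111 gf 61.0 F [ 0.3 -0.9 -0.5] J6 [ 0.24 -0.26  2.05 -0.    1.35  1.93]
delta mm [   2.4   -0.7 -114. ] yaw 0.1 (or -179.9)
```

View pics/s1.png

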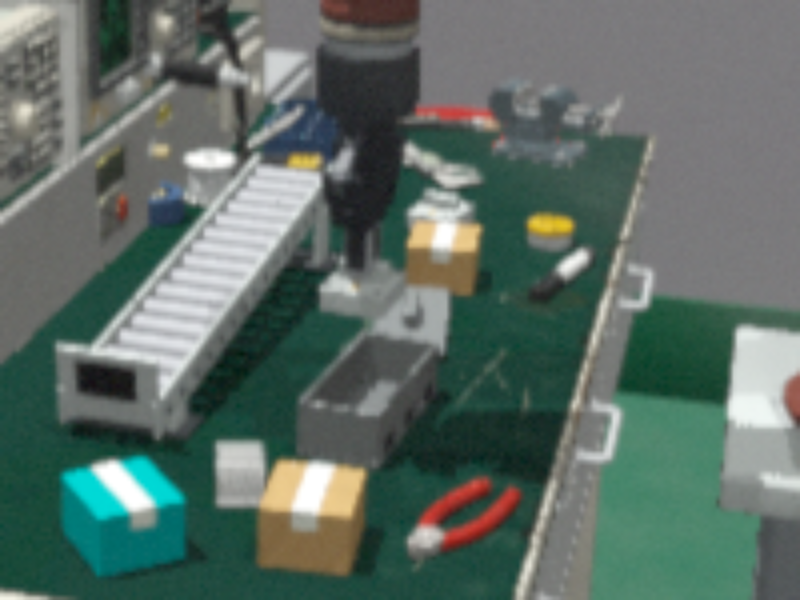

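The side crop shows the module held flat at (360,290), behind and above the tub at (370,385). I'll lower it into the +y half of the tub.

```bash
python3 -m handwheel '[[[0.0024,-0.0007,-0.03,0,0,0],[0,0,-0.03,0,0,0],[0,0,-0.02,0,0,0],[0,0,-0.01,0,0,0],[0,0,-0.01,0,0,0],[0,0,-0.005,0,0,0],[0,0,-0.004,0,0,0],[0,0,-0.002,0,0,0],[0,0,-0.001,0,0,0],[0,0,0,0,0,0],[0,0,0,0,0,0]]]'
python3 -c "
from h import *
me()
p,d=grab_frame('side');cv2.imwrite('pics/s2.png',cv2.resize(p[200:260,240:320],(800,600)))"
```

```text
time: 6.98
tool_pos: [0.4357, 0.1821, 0.0326]
tool_rot: [-0.0, 0.998, -0.058, 0.001]
contact_force: [-0.2, -0.1, -0.6]
gripper_width: 0.116
grasp_force: 61.0
t 6.98 tcp [0.4357 0.1821 0.0326] jaw -96.7 z [ 0.001  0.    -1.   ] w 0.116 gf 61.0 F [-0.2 -0.1 -0.6] J6 [ 0.24 -0.1   2.12 -0.    1.12  1.93]
```

View pics/s2.png

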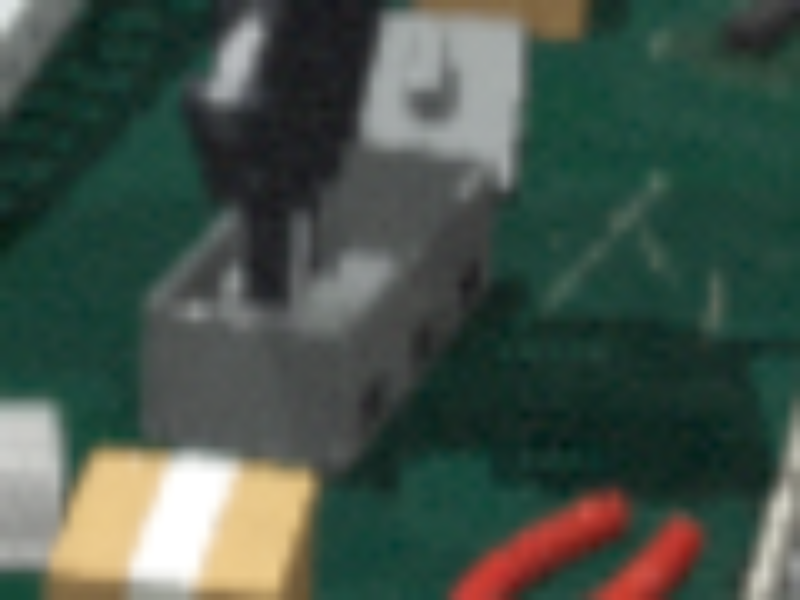

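The module is inside the tub with no contact force. I'll release it, rise and move toward the second module.

```bash
python3 -m handwheel '[[[0,0,-0.002,0,0,0],[0,0,0,0,0,0]]]'
python3 -m handwheel '[[[0,0,0,0,0,0],[0,0,0,0,0,0],[0,0,0,0,0,0],[0,0,0,0,0,0]]]' 0.33
python3 -m handwheel '[[[0,0,0.01,0,0,0],[0,0,0.03,0,0,0],[0,0,0.03,0,0,0],[0,0,0.04,0,0,0],[0,-0.04,0,0,0,0],[0,-0.04,0,0,0,0],[0,-0.04,0,0,0,0],[0,-0.04,0,0,0,0],[0,-0.04,0,0,0,0],[0,-0.04,0,0,0,0]]]' 0.45
python3 - <<'E'
from h import *
p,d=grab_frame("top");P=cloud("top",d); print(comp(P,(.431,.146),.042,.06,.09))
print(comp(P,(.435,.181),.018,.032,.04),comp(P,(.435,.181),.033,.045,.025))
print(comp(P,(.464,-.349),.013,.045,.055))
cv2.imwrite("pics/t2.png",cv2.resize(p[150:300,130:430],(800,400)))
go(.4644,-.349,.0245,73.1)
E
```

```text
time: 7.2
tool_pos: [0.4352, 0.182, 0.0298]
tool_rot: [-0.0, 0.998, -0.058, 0.0]
contact_force: [-0.4, -0.0, -1.8]
gripper_width: 0.116
grasp_force: 61.0
time: 7.53
tool_pos: [0.4353, 0.182, 0.03]
tool_rot: [-0.0, 0.998, -0.058, 0.0]
contact_force: [0.3, -0.7, 0.0]
gripper_width: 0.328
grasp_force: 0.0
time: 8.37
tool_pos: [0.435, -0.0599, 0.141]
tool_rot: [0.0, 0.998, -0.058, 0.001]
contact_force: [0.8, -0.2, -0.9]
gripper_width: 0.448
grasp_force: 0.0
{'c': array([407.5, 168.3]), 'size': array([149.5,  58. ]), 'ang': 58.7, 'z': array([0.043, 0.046, 0.05 ]), 'n': 116}
{'c': array([434.7, 181.1]), 'size': array([60.3, 50. ]), 'ang': 83.4, 'z': array([0.02 , 0.025, 0.028]), 'n': 328} {'c': array([435.1, 181.4]), 'size': array([39. , 12.8]), 'ang': -5.8, 'z': array([0.034, 0.039, 0.043]), 'n': 68}
{'c': array([ 464.3, -349.5]), 'size': array([61.6, 50.9]), 'ang': 72.1, 'z': array([0.016, 0.022, 0.036]), 'n': 399}
t 8.42 tcp [ 0.4351 -0.0663  0.1414] jaw -97.0 z [ 0.002 -0.006 -1.   ] w 0.453 gf 0.0 F [ 0.1 -3.6  0.1] J6 [-0.32 -0.35  2.12 -0.01  1.36  1.38]
delta mm [  29.3 -282.7 -116.9] yaw -9.9 (or +170.1)
```

View pics/t2.png

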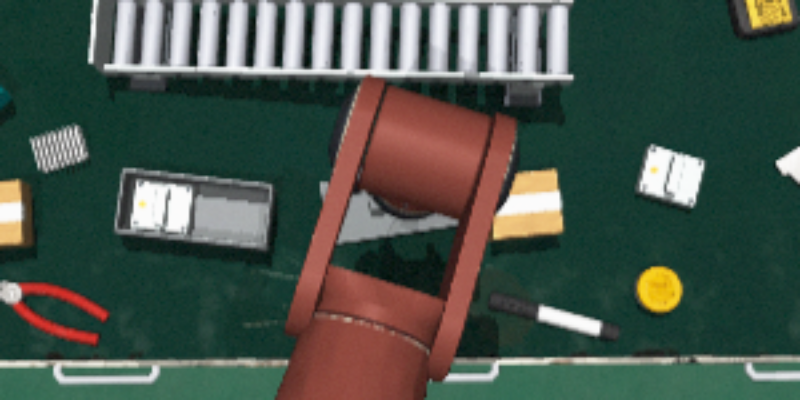

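The first module lies flat in the left half of the tub, at crop (162,207). Now the second module, at crop (670,175).

```bash
python3 -m handwheel '[[[0.0029,-0.0291,-0.004,0,0,-1.04],[0.0029,-0.0291,-0.004,0,0,-1.04],[0.0029,-0.0291,-0.004,0,0,-1.04],[0.0029,-0.0291,-0.004,0,0,-1.04],[0.0029,-0.0291,-0.004,0,0,-1.04],[0.0029,-0.0291,-0.004,0,0,-1.04],[0.0029,-0.0291,-0.004,0,0,-1.04],[0.0029,-0.0291,-0.004,0,0,-1.04],[0.0029,-0.0291,-0.004,0,0,-1.04],[0.0029,-0.0291,-0.004,0,0,-1.04],[0,0,0,0,0,0],[0,0,0,0,0,0],[0,0,0,0,0,0]]]'
python3 - <<'E'
from h import *
go(.4643,-.3492,.0245,72.6)
E
```

```text
time: 9.5
tool_pos: [0.4642, -0.3486, 0.1001]
tool_rot: [-0.0, 0.989, -0.148, -0.0]
contact_force: [-0.2, -0.7, 0.8]
gripper_width: 0.452
grasp_force: 0.0
t 9.5 tcp [ 0.4642 -0.3486  0.1001] jaw -107.1 z [-0.     0.001 -1.   ] w 0.452 gf 0.0 F [-0.2 -0.7  0.8] J6 [-0.77  0.06  1.83  0.    1.25  1.1 ]
delta mm [  0.1  -0.6 -75.6] yaw -0.3 (or +179.7)
```

```bash
python3 -m handwheel '[[[0,-0.0006,-0.03,0,0,-0.3],[0,0,-0.02,0,0,0],[0,0,-0.012,0,0,0],[0,0,-0.008,0,0,0],[0,0,-0.0056,0,0,0],[0,0,0,0,0,0]]]' 0.45
python3 -m handwheel '[[[0,0,0,0,0,0],[0,0,0,0,0,0],[0,0,0,0,0,0],[0,0,0,0,0,0],[0,0,0,0,0,0],[0,0,0,0,0,0],[0,0,0,0,0,0],[0,0,0,0,0,0]]]' 0
python3 -m handwheel '[[[0,0,0.01,0,0,0],[0,0,0.025,0,0,0],[0,0,0.03,0,0,0],[0,0,0.03,0,0,0],[0,0,0.03,0,0,0],[-0.0025,0.0306,0,0,0,0.7],[-0.0025,0.0306,0,0,0,0.7],[-0.0025,0.0306,0,0,0,0.7],[-0.0025,0.0306,0,0,0,0.7],[-0.0025,0.0306,0,0,0,0.7],[-0.0025,0.0306,0,0,0,0.7],[-0.0025,0.0306,0,0,0,0.7],[-0.0025,0.0306,0,0,0,0.7],[-0.0025,0.0306,0,0,0,0.7],[-0.0025,0.0306,0,0,0,0.7],[-0.0025,0.0306,0,0,0,0.7],[-0.0025,0.0306,0,0,0,0.7],[-0.0025,0.0306,0,0,0,0.7],[-0.0025,0.0306,0,0,0,0.7],[-0.0025,0.0306,0,0,0,0.7]]]'
python3 -m handwheel '[[[0,0,0,0,0,0],[0,0,0,0,0,0],[0,0,0,0,0,0],[0,0,0,0,0,0]]]'
python3 - <<'E'
from h import *
go(.4269,.1102,.0305,83.4)
p,d=grab_frame("top"); P=cloud("top",d); print(comp(P,(.4269,.1102),.105,.16,.05))
print(comp(P,(.435,.181),.018,.032,.04),comp(P,(.435,.181),.033,.045,.025))
E
```

```text
time: 10.0
tool_pos: [0.464, -0.3489, 0.0236]
tool_rot: [-0.0, 0.989, -0.151, -0.0]
contact_force: [-1.1, -0.3, 0.8]
gripper_width: 0.449
grasp_force: 0.0
time: 10.67
tool_pos: [0.465, -0.3505, 0.0258]
tool_rot: [0.001, 0.989, -0.151, 0.001]
contact_force: [-0.8, 0.8, 5.5]
gripper_width: 0.114
grasp_force: 61.4
time: 12.33
tool_pos: [0.4258, 0.1107, 0.1492]
tool_rot: [0.0, 0.998, -0.06, -0.0]
contact_force: [1.0, -0.2, -1.6]
gripper_width: 0.115
grasp_force: 60.5
time: 12.67
tool_pos: [0.4266, 0.1084, 0.1491]
tool_rot: [0.0, 0.998, -0.06, -0.0]
contact_force: [-0.6, -0.3, -0.9]
gripper_width: 0.116
grasp_force: 60.5
t 12.67 tcp [0.4266 0.1084 0.1491] jaw -96.9 z [-0. -0. -1.] w 0.116 gf 60.5 F [-0.6 -0.3 -0.9] J6 [ 0.08 -0.35  2.11 -0.    1.38  1.77]
delta mm [   0.3    1.8 -118.6] yaw 0.3 (or -179.7)
{'c': array([406.7,  99. ]), 'size': array([23.7, 14.1]), 'ang': 82.8, 'z': array([0.132, 0.143, 0.148]), 'n': 39}
{'c': array([413.9, 177.4]), 'size': array([46.9, 11.3]), 'ang': -89.4, 'z': array([0.02 , 0.024, 0.029]), 'n': 58} {'c': array([416.5, 182.2]), 'size': array([10.8,  1.8]), 'ang': -74.2, 'z': array([0.035, 0.036, 0.041]), 'n': 5}
```

```bash
python3 -m handwheel '[[[0.0003,0.0013,-0.03,0,0,0.3],[0,0,-0.03,0,0,0],[0,0,-0.02,0,0,0],[0,0,-0.015,0,0,0],[0,0,-0.01,0,0,0],[0,0,-0.005,0,0,0],[0,0,-0.004,0,0,0],[0,0,-0.003,0,0,0],[0,0,-0.0012,0,0,0],[0,0,0,0,0,0],[0,0,0,0,0,0]]]'
python3 -m handwheel '[[[0,0,0,0,0,0],[0,0,0,0,0,0],[0,0,0,0,0,0],[0,0,0,0,0,0]]]' 0.33
python3 -m handwheel '[[[0,0,0.01,0,0,0],[0,0,0.03,0,0,0],[0,0,0.03,0,0,0],[0,0,0.03,0,0,0],[0,-0.03,0,0,0,6],[0,-0.04,0,0,0,7],[0,-0.04,0,0,0,7],[0,-0.04,0,0,0,7],[0,-0.03,0,0,0,7],[0,0,0,0,0,7],[0,0,0,0,0,7],[0,0,0,0,0,7],[0,0,0,0,0,0],[0,0,0,0,0,0],[0,0,0,0,0,0]]]' 0.45
python3 - <<'E'
from h import *
p,d=grab_frame("top");P=cloud("top",d); print(comp(P,(.431,.146),.03,.06,.09))
for q in((.435,.181),(.427,.11)):print(comp(P,q,.018,.032,.04),comp(P,q,.033,.045,.025))
cv2.imwrite("pics/t3.png",cv2.resize(p[150:300,130:430],(800,400)))
r=[masks_of("top","lid_handle")]
go(.4387,-.0625,.02,7.8)
E
```

```text
time: 13.63
tool_pos: [0.4276, 0.1107, 0.0317]
tool_rot: [-0.0, 0.998, -0.057, 0.001]
contact_force: [0.2, -0.5, -0.4]
gripper_width: 0.116
grasp_force: 60.5
time: 13.97
tool_pos: [0.4272, 0.1107, 0.0314]
tool_rot: [-0.0, 0.998, -0.057, 0.0]
contact_force: [0.4, -0.9, -0.1]
gripper_width: 0.33
grasp_force: 0.0
time: 15.22
tool_pos: [0.4278, -0.05, 0.1314]
tool_rot: [0.0, 0.924, 0.381, 0.0]
contact_force: [0.5, 0.8, -0.4]
gripper_width: 0.448
grasp_force: 0.0
{'c': array([431.1, 146. ]), 'size': array([156.3,  66.5]), 'ang': 83.4, 'z': array([0.034, 0.045, 0.05 ]), 'n': 298}
{'c': array([434.8, 181.7]), 'size': array([60.7, 50. ]), 'ang': 83.4, 'z': array([0.02 , 0.024, 0.028]), 'n': 327} {'c': array([434.9, 181.3]), 'size': array([38.9, 12.2]), 'ang': -6.2, 'z': array([0.035, 0.038, 0.042]), 'n': 66}
{'c': array([426.9, 110.3]), 'size': array([60.2, 50.1]), 'ang': 83.3, 'z': array([0.02 , 0.024, 0.029]), 'n': 324} {'c': array([426.8, 110.2]), 'size': array([39., 12.]), 'ang': -6.2, 'z': array([0.034, 0.038, 0.042]), 'n': 69}
t 15.32 tcp [ 0.4277 -0.0499  0.1312] jaw -45.1 z [ 0. -0. -1.] w 0.451 gf 0.0 F [ 0.6  0.7 -0.5] J6 [-0.29 -0.36  2.15 -0.    1.35  0.5 ]
delta mm [  11.   -12.6 -111.2] yaw 52.9 (or -127.1)
```

View pics/t3.png

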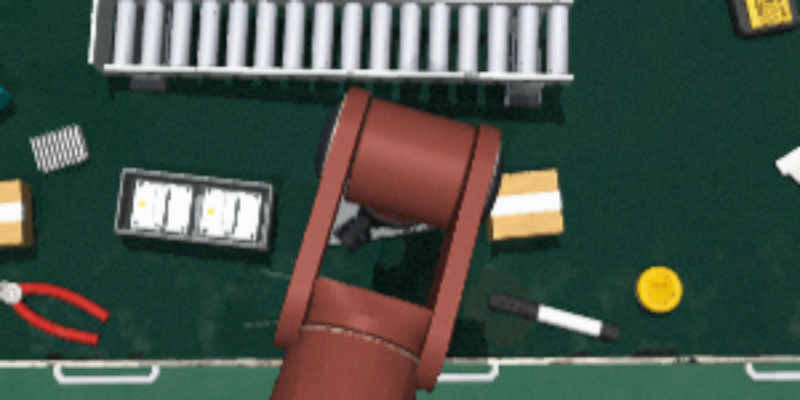

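Both modules lie flat in the tub, at crop (162,207) and (232,213). Next is the lid rib.

```bash
python3 -m handwheel '[[[0.0014,-0.0016,0,0,0,6.6],[0.0014,-0.0016,0,0,0,6.6],[0.0014,-0.0016,0,0,0,6.6],[0.0014,-0.0016,0,0,0,6.6],[0.0014,-0.0016,0,0,0,6.6],[0.0014,-0.0016,0,0,0,6.6],[0.0014,-0.0016,0,0,0,6.6],[0.0014,-0.0016,0,0,0,6.6],[0,0,-0.03,0,0,0],[0,0,-0.03,0,0,0],[0,0,-0.02,0,0,0],[0,0,-0.015,0,0,0],[0,0,-0.01,0,0,0],[0,0,-0.007,0,0,0],[0,0,-0.0045,0,0,0],[0,0,0,0,0,0],[0,0,0,0,0,0]]]' 0.45
python3 -c "
from h import *
go(.4387,-.0625,.0145,7.8)"
```

```text
time: 16.73
tool_pos: [0.4395, -0.063, 0.0152]
tool_rot: [0.001, 0.658, 0.753, 0.0]
contact_force: [-0.0, 0.1, 0.5]
gripper_width: 0.455
grasp_force: 0.0
t 16.73 tcp [ 0.4395 -0.063   0.0152] jaw 7.8 z [ 0.001 -0.    -1.   ] w 0.455 gf 0.0 F [-0.   0.1  0.5] J6 [-0.31 -0.14  2.19 -0.    1.09 -0.45]
delta mm [-0.8  0.5 -0.7] yaw 0.0 (or -180.0)
```

```bash
python3 -m handwheel '[[[0,0,0,0,0,0],[0,0,0,0,0,0],[0,0,0,0,0,0],[0,0,0,0,0,0],[0,0,0,0,0,0],[0,0,0,0,0,0],[0,0,0,0,0,0],[0,0,0,0,0,0]]]' 0
python3 -m handwheel '[[[0,0,0.01,0,0,0],[0,0,0.02,0,0,0],[0,0,0.03,0,0,0],[0,0,0.03,0,0,0],[-0.0008,0.0208,0,0,0,-1.44],[-0.0008,0.0208,0,0,0,-1.44],[-0.0008,0.0208,0,0,0,-1.44],[-0.0008,0.0208,0,0,0,-1.44],[-0.0008,0.0208,0,0,0,-1.44],[-0.0008,0.0208,0,0,0,-1.44],[-0.0008,0.0208,0,0,0,-1.44],[-0.0008,0.0208,0,0,0,-1.44],[-0.0008,0.0208,0,0,0,-1.44],[-0.0008,0.0208,0,0,0,-1.44],[0,0,0,0,0,0],[0,0,0,0,0,0],[0,0,0,0,0,0],[0,0,0,0,0,0]]]'
python3 - <<'E'
from h import *
go(.431,.146,.06,-6.6)
p,d=grab_frame("top");P=cloud("top",d); print(comp(P,(.431,.146),.08,.125,.11))
p,d=grab_frame("side");P=cloud("side",d); print(comp(P,(.431,.146),.08,.12,.1))
p,d=grab_frame("top");cv2.imwrite("pics/t4.png",cv2.resize(p[180:260,150:270],(800,533)))
E
```

```text
time: 17.4
tool_pos: [0.4399, -0.0632, 0.0157]
tool_rot: [0.001, 0.658, 0.753, 0.0]
contact_force: [-0.4, -0.2, 5.6]
gripper_width: 0.117
grasp_force: 62.1
time: 18.9
tool_pos: [0.4308, 0.1444, 0.1045]
tool_rot: [0.0, 0.747, 0.665, -0.0]
contact_force: [-0.9, -0.6, -0.8]
gripper_width: 0.118
grasp_force: 61.2
t 18.9 tcp [0.4308 0.1444 0.1045] jaw -6.7 z [-0. -0. -1.] w 0.118 gf 61.2 F [-0.9 -0.6 -0.8] J6 [ 0.16 -0.26  2.12 -0.    1.28  0.28]
delta mm [  0.2   1.6 -44.5] yaw 0.1 (or -179.9)
{'c': array([425.3,  84. ]), 'size': array([65.3, 36.8]), 'ang': -1.2, 'z': array([0.096, 0.099, 0.103]), 'n': 331}
{'c': array([431.6, 146.6]), 'size': array([161.1,  68.5]), 'ang': 83.9, 'z': array([0.096, 0.1  , 0.115]), 'n': 394}
```

View pics/t4.png

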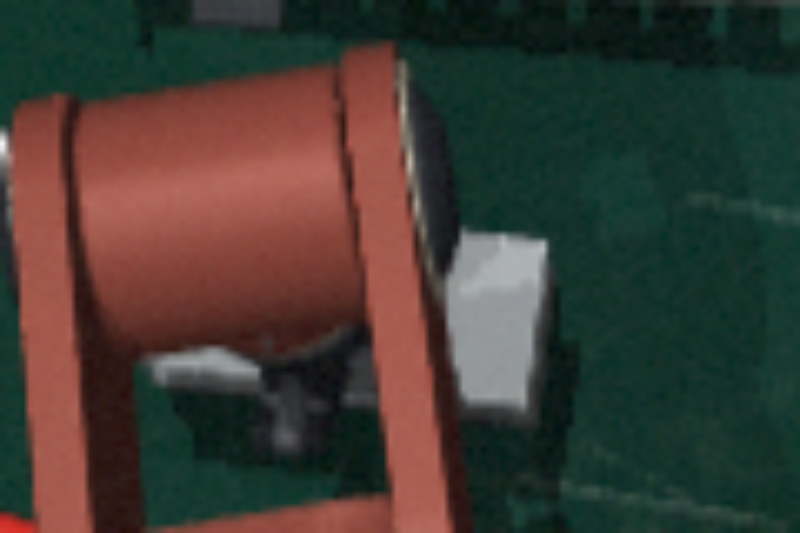

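```bash
python3 -m handwheel '[[[0.0002,0.0009,-0.015,0,0,0.1],[0,0,-0.012,0,0,0],[0,0,-0.008,0,0,0],[0,0,-0.006,0,0,0],[0,0,-0.0015,0,0,0],[0,0,-0.001,0,0,0],[0,0,-0.001,0,0,0],[0,0,-0.001,0,0,0],[0,0,0,0,0,0]]]'
python3 -m handwheel '[[[0,0,-0.001,0,0,0],[0,0,-0.001,0,0,0],[0,0,0,0,0,0],[0,0,0,0,0,0]]]'
python3 -c "
from h import *
go(.431,.145,.0557,-6.6)
for c in('side',):
  p,d=grab_frame(c);P=cloud(c,d); print(comp(P,(.431,.146),.03,.065,.1)); 
cv2.imwrite('pics/s5.png',cv2.resize(p[190:260,230:320],(770,600)))"
```

```text
time: 19.8
tool_pos: [0.4312, 0.1461, 0.0592]
tool_rot: [0.0, 0.746, 0.666, 0.0]
contact_force: [-1.7, -0.2, -0.5]
gripper_width: 0.12
grasp_force: 61.3
time: 20.13
tool_pos: [0.4312, 0.1461, 0.057]
tool_rot: [0.0, 0.746, 0.666, 0.0]
contact_force: [-0.3, -0.4, -1.1]
gripper_width: 0.114
grasp_force: 61.3
t 20.13 tcp [0.4312 0.1461 0.057 ] jaw -6.5 z [ 0.  0. -1.] w 0.114 gf 61.3 F [-0.3 -0.4 -1.1] J6 [ 0.16 -0.19  2.15  0.    1.18  0.28]
delta mm [-0.2 -1.1 -1.3] yaw -0.1 (or +179.9)
{'c': array([430.4, 149.4]), 'size': array([165.3,  70.8]), 'ang': 83.3, 'z': array([0.033, 0.051, 0.055]), 'n': 549}
```

View pics/s5.png

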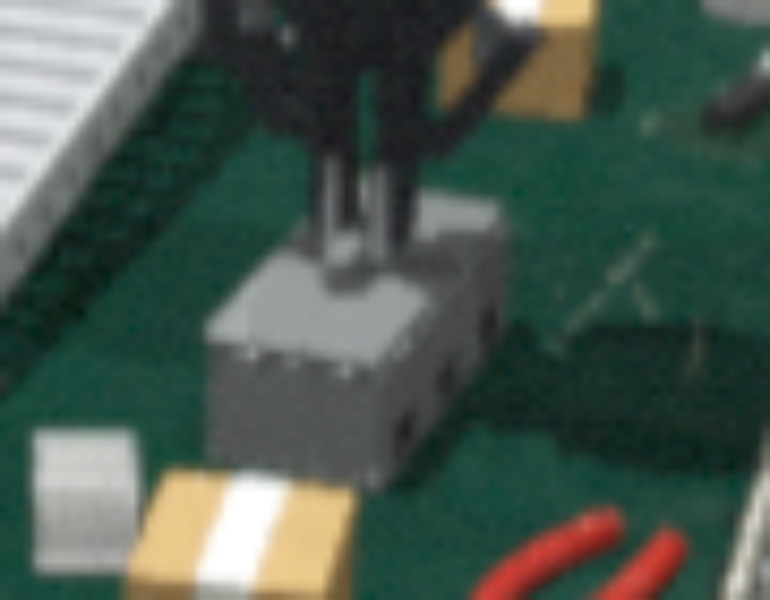

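The lid plug has entered the tub with no force, and the lid is flush all round in the crop. I'll press the last millimetre, release and check.

```bash
python3 -m handwheel '[[[0,0,-0.001,0,0,0],[0,0,-0.001,0,0,0],[0,0,0,0,0,0]]]'
python3 -m handwheel '[[[0,0,0,0,0,0],[0,0,0,0,0,0],[0,0,0,0,0,0],[0,0,0,0,0,0]]]' 0.4
python3 -m handwheel '[[[0,0,0.01,0,0,0],[0,0,0.03,0,0,0],[0,0,0.03,0,0,0],[0,0,0.02,0,0,0],[0,-0.04,0,0,0,0],[0,-0.04,0,0,0,0],[0,-0.04,0,0,0,0],[0,-0.04,0,0,0,0],[0,-0.04,0,0,0,0],[0,0,0,0,0,0],[0,0,0,0,0,0],[0,0,0,0,0,0]]]' 1
python3 - <<'E'
from h import *
me()
p,d=grab_frame("top");P=cloud("top",d)
print(comp(P,(.431,.146),.03,.058,.09)); print(comp(P,(.431,.146),.058,.08,.04))
c=camera_info("top"); print(comp(P,(.425,.356),.035,.07,.055)); print(comp(P,(.4335,-.191),.035,.07,.055))
m=(abs(P[...,0]-.431)<.08)&(abs(P[...,1]-.146)<.09); Q=P[m&(P[...,2]>.03)&(P[...,2]<.058)]
A=np.c_[Q[:,:2]-[.431,.146],np.ones(len(Q))]; print(np.linalg.lstsq(A,Q[:,2],rcond=None)[0])
E
```

```text
time: 20.43
tool_pos: [0.4312, 0.1461, 0.0557]
tool_rot: [-0.0, 0.746, 0.666, -0.0]
contact_force: [-3.6, -0.1, 5.5]
gripper_width: 0.119
grasp_force: 61.9
time: 20.77
tool_pos: [0.4313, 0.146, 0.0551]
tool_rot: [0.0, 0.746, 0.666, 0.0]
contact_force: [0.7, -0.0, -0.2]
gripper_width: 0.397
grasp_force: 0.0
time: 21.77
tool_pos: [0.4312, -0.0539, 0.1455]
tool_rot: [0.0, 0.746, 0.665, 0.0]
contact_force: [-0.3, 0.5, -0.3]
gripper_width: 1.001
grasp_force: 0.0
t 21.77 tcp [ 0.4312 -0.0539  0.1455] jaw -6.6 z [ 0.001  0.    -1.   ] w 1.001 gf 0.0 F [-0.3  0.5 -0.3] J6 [-0.3  -0.36  2.13  0.    1.38 -0.18]
{'c': array([432.2, 146.1]), 'size': array([156.8,  69.2]), 'ang': 83.6, 'z': array([0.045, 0.05 , 0.054]), 'n': 1389}
{'c': array([433.3, 146.6]), 'size': array([60. , 11.9]), 'ang': 83.1, 'z': array([0.061, 0.067, 0.07 ]), 'n': 103}
{'c': array([425.4, 356.7]), 'size': array([75. , 64.1]), 'ang': -85.9, 'z': array([0.042, 0.046, 0.05 ]), 'n': 663}
{'c': array([ 433.6, -191.3]), 'size': array([73.5, 64.3]), 'ang': -84.6, 'z': array([0.042, 0.047, 0.051]), 'n': 553}
[0.02194558 0.00097107 0.04993762]
```

The lid plate's top is 50 mm up and level, so the lid is seated. Now I'll grip the tub across its width.

```bash
python3 -m handwheel '[[[0,0.04,0,0,0,0],[0,0.04,0,0,0,0],[0,0.04,0,0,0,0],[0,0.04,0,0,0,0],[0,0.04,0,0,0,0],[0,0,0,0,0,0],[0,0,-0.03,0,0,0],[0,0,-0.03,0,0,0],[0,0,-0.03,0,0,0],[0,0,-0.02,0,0,0],[0,0,-0.015,0,0,0],[0,0,-0.007,0,0,0],[0,0,-0.0045,0,0,0],[0,0,0,0,0,0]]]' 1
python3 -m handwheel '[[[0,0,0,0,0,0],[0,0,0,0,0,0],[0,0,0,0,0,0],[0,0,0,0,0,0],[0,0,0,0,0,0],[0,0,0,0,0,0]]]' 0
python3 -m handwheel '[[[0,0,0.01,0,0,0],[0,0,0.02,0,0,0],[0,0,0.03,0,0,0],[0,0,0.03,0,0,0],[0,0,0.03,0,0,0],[0,0,0.02,0,0,0],[0,0,0.0,0,0,0],[0,0,0,0,0,0]]]'
python3 - <<'E'
from h import *
me()
p,d=grab_frame("side"); cv2.imwrite("pics/s6.png",cv2.resize(p[130:280,180:380],(800,600)))
E
```

```text
time: 22.98
tool_pos: [0.4306, 0.1467, 0.0082]
tool_rot: [-0.0, 0.746, 0.666, -0.0]
contact_force: [0.8, 0.3, -0.4]
gripper_width: 1.0
grasp_force: 0.0
time: 23.48
tool_pos: [0.4319, 0.1465, 0.01]
tool_rot: [-0.0, 0.746, 0.666, 0.001]
contact_force: [-2.1, 1.9, 5.9]
gripper_width: 0.762
grasp_force: 69.6
time: 24.15
tool_pos: [0.4315, 0.1459, 0.1491]
tool_rot: [0.001, 0.746, 0.666, 0.001]
contact_force: [0.1, 0.6, -5.2]
gripper_width: 0.761
grasp_force: 69.2
t 24.15 tcp [0.4315 0.1459 0.1491] jaw -6.5 z [ 0.003  0.    -1.   ] w 0.761 gf 69.2 F [ 0.1  0.6 -5.2] J6 [ 0.16 -0.31  2.08 -0.    1.37  0.28]
```

View pics/s6.png

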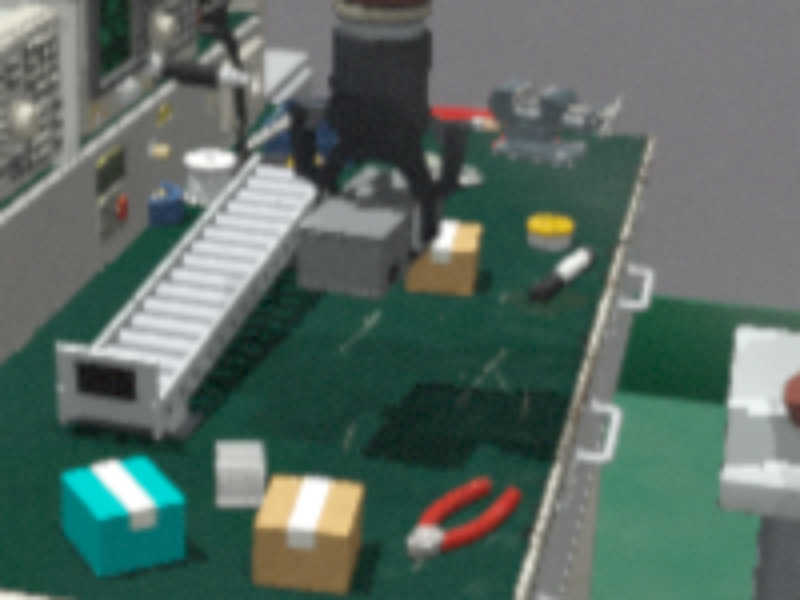

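The tub and lid are held level at crop (355,245). I'll refine the lane axis from the first depth picture.

```bash
python3 - <<'E'
from h import *
P=cloud("top",np.load("top0.npy"))
sp=P[(P[...,2]>.066)&(P[...,2]<.09)&(P[...,1]>.2)&(P[...,1]<.3)&(P[...,0]>.55)&(P[...,0]<.68)]
print("stop",np.round(np.percentile(sp,[2,50,98],axis=0),3))
ys=np.arange(-.2,.22,.02); lo=[];hi=[]
for y in ys:
    zr=.036+.1045*(.245-y)
    q=P[(abs(P[...,1]-y)<.012)&(P[...,0]>.53)&(P[...,0]<.68)&(abs(P[...,2]-zr-.006)<.008)]
    lo.append(np.percentile(q[:,0],1));hi.append(np.percentile(q[:,0],99))
print(np.round(lo,3),np.round(hi,3))
mid=(np.array(lo)+hi)/2; print(np.polyfit(ys,mid,1), np.mean(np.array(hi)-lo))
q=P[(P[...,2]>.075)&(P[...,2]<.1)&(P[...,1]<-.15)&(P[...,1]>-.3)&(P[...,0]>.53)&(P[...,0]<.66)]; print(np.percentile(q[:,1],[0,1,5]))
for xx in(.57,.6,.62):
  for y in(-.2,-.1,0,.1): 
    q=P[(abs(P[...,1]-y)<.02)&(abs(P[...,0]-xx)<.01)]; print(xx,y,np.round(np.percentile(q[:,2],97),4),round(.036+.1045*(.245-y),4))
go(.6,-.115,.145,-2.8)
E
```

```text
stop [[0.576 0.24  0.067]
 [0.614 0.245 0.076]
 [0.657 0.251 0.083]]
[0.554 0.555 0.556 0.557 0.558 0.558 0.56  0.561 0.562 0.563 0.564 0.565
 0.566 0.566 0.568 0.569 0.57  0.57  0.571 0.572 0.573] [0.636 0.639 0.64  0.641 0.642 0.643 0.643 0.644 0.645 0.645 0.645 0.649
 0.65  0.651 0.652 0.652 0.652 0.653 0.654 0.654 0.657]
[0.04710477 0.60536917] 0.08336595098547035
[-0.23875013 -0.23389274 -0.2312534 ]
0.57 -0.2 0.0861 0.0825
0.57 -0.1 0.0813 0.0721
0.57 0 0.071 0.0616
0.57 0.1 0.0601 0.0512
0.6 -0.2 0.0864 0.0825
0.6 -0.1 0.0756 0.0721
0.6 0 0.0663 0.0616
0.6 0.1 0.0528 0.0512
0.62 -0.2 0.0862 0.0825
0.62 -0.1 0.0757 0.0721
0.62 0 0.0666 0.0616
0.62 0.1 0.0528 0.0512
t 24.2 tcp [0.4302 0.1458 0.1471] jaw -6.5 z [-0.002 -0.    -1.   ] w 0.764 gf 69.2 F [-1.  -0.2 -5.9] J6 [ 0.16 -0.31  2.08 -0.    1.37  0.28]
delta mm [ 169.8 -260.8   -2.1] yaw 3.7 (or -176.3)
```

```bash
python3 -m handwheel '[[[0.0142,-0.021,0,-0.5,0.02,0.32],[0.0142,-0.021,0,-0.5,0.02,0.32],[0.0142,-0.021,0,-0.5,0.02,0.32],[0.0142,-0.021,0,-0.5,0.02,0.32],[0.0142,-0.021,0,-0.5,0.02,0.32],[0.0142,-0.021,0,-0.5,0.02,0.32],[0.0142,-0.021,0,-0.5,0.02,0.32],[0.0142,-0.021,0,-0.5,0.02,0.32],[0.0142,-0.021,0,-0.5,0.02,0.32],[0.0142,-0.021,0,-0.5,0.02,0.32],[0.0142,-0.021,0,-0.5,0.02,0.32],[0.0142,-0.021,0,-0.5,0.02,0.32],[0,0,0,0,0,0],[0,0,0,0,0,0],[0,0,0,0,0,0]]]'
python3 - <<'E'
from h import *
go(.6004,-.106,.0835,-2.7)
p,d=grab_frame("side"); P=cloud("side",d)
m=(abs(P[...,0]-.6)<.06)&(abs(P[...,1]+.1)<.12)&(P[...,2]>.13)&(P[...,2]<.205); Q=P[m]; print(np.round(np.percentile(Q,[1,50,99],axis=0),3))
p,d=grab_frame("top"); P=cloud("top",d)
m=(abs(P[...,0]-.6)<.06)&(abs(P[...,1]+.1)<.12)&(P[...,2]>.165)&(P[...,2]<.2); Q=P[m]; print(np.round(np.percentile(Q,[1,50,99],axis=0),3))
E
```

```text
time: 25.45
tool_pos: [0.5997, -0.1054, 0.1453]
tool_rot: [0.035, 0.723, 0.689, -0.038]
contact_force: [-0.6, 0.2, -4.5]
gripper_width: 0.761
grasp_force: 68.8
t 25.45 tcp [ 0.5997 -0.1054  0.1453] jaw -2.7 z [-0.006 -0.103 -0.995] w 0.761 gf 68.8 F [-0.6  0.2 -4.5] J6 [-0.25  0.08  1.74 -0.1   1.31 -0.18]
delta mm [  0.7  -0.6 -61.8] yaw -0.0 (or +180.0)
[[ 0.552 -0.209  0.136]
 [ 0.592 -0.056  0.175]
 [ 0.655 -0.023  0.204]]
[[ 0.567 -0.216  0.168]
 [ 0.598 -0.158  0.189]
 [ 0.658 -0.035  0.197]]
```

```bash
python3 -m handwheel '[[[0.0006,0,-0.02,0,0,0],[0,0,-0.02,0,0,0],[0,0,-0.01,0,0,0],[0,0,-0.005,0,0,0],[0,0,-0.003,0,0,0],[0,0,-0.002,0,0,0],[0,0,-0.001,0,0,0],[0,0,0,0,0,0],[0,0,0,0,0,0]]]'
python3 -c "
from h import *
me()
p,d=grab_frame('side');cv2.imwrite('pics/s7.png',cv2.resize(p[150:220,200:290],(770,600)))"
```

```text
time: 26.3
tool_pos: [0.6024, -0.1067, 0.0907]
tool_rot: [0.039, 0.722, 0.689, -0.037]
contact_force: [-6.2, -0.1, 5.6]
gripper_width: 0.764
grasp_force: 69.7
t 26.3 tcp [ 0.6024 -0.1067  0.0907] jaw -2.7 z [-0.001 -0.107 -0.994] w 0.764 gf 69.7 F [-6.2 -0.1  5.6] J6 [-0.25  0.14  1.77 -0.11  1.21 -0.16]
```

View pics/s7.png

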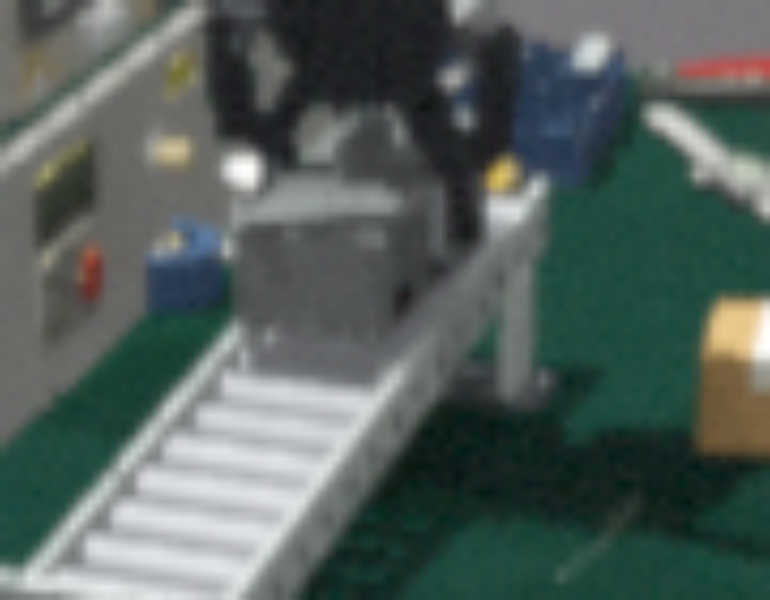

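There is light contact (about 6 N) roughly 8 mm early, so the tub is probably resting on a rail or out of pitch. I'll raise it slightly and measure.

```bash
python3 -m handwheel '[[[0,0,0.005,0,0,0],[0,0,0.005,0,0,0],[0,0,0,0,0,0],[0,0,0,0,0,0]]]'
python3 - <<'E'
from h import *
me()
for c in("top","side"):
    p,d=grab_frame(c); P=cloud(c,d)
    # lid plane candidates: expected height at TCP+~.040
    zc=.0935+.0405
    m=(abs(P[...,0]-.6)<.03)&(P[...,1]>-.19)&(P[...,1]<-.02)
    for ylo in np.arange(-.19,-.02,.02):
        q=P[m&(P[...,1]>=ylo)&(P[...,1]<ylo+.02)]
        if len(q)>10:
            print(c,round(ylo+.01,2),len(q),"z pct",np.round(np.percentile(q[:,2],[10,30,50,70,90]),3),"pred",round(zc-.105*(ylo+.01+.106),3))
    if c=="side":
        for z in(.10,.11,.12,.13):
            q=P[(abs(P[...,2]-z)<.005)&(abs(P[...,0]-.6)<.06)&(P[...,1]>-.05)&(P[...,1]<-.01)]
            if len(q): print("front face z",z,np.round(np.percentile(q[:,0],[2,98]),4),np.round(np.median(q[:,1]),4))
        for y in(-.01,0.01,.03,.05):
            zr=.036+.1045*(.242-y)
            q=P[(abs(P[...,1]-y)<.01)&(P[...,0]>.54)&(P[...,0]<.67)&(P[...,2]>zr+.002)&(P[...,2]<zr+.012)]
            print("rails side",y,np.round(np.percentile(q[:,0],[1,5,95,99]),4),"model c",round(.6054+.0471*y,4), "rail z",np.round(np.percentile(q[:,2],[5,50,95]),4),"zr",zr)
            q=P[(abs(P[...,1]-y)<.01)&(abs(P[...,0]-.605)<.02)]; print("  roller z",np.round(np.percentile(q[:,2],[50,80,95]),4))
E
```

```text
time: 26.68
tool_pos: [0.6024, -0.1058, 0.098]
tool_rot: [0.038, 0.722, 0.69, -0.036]
contact_force: [-0.1, 0.4, -5.1]
gripper_width: 0.76
grasp_force: 68.7
t 26.68 tcp [ 0.6024 -0.1058  0.098 ] jaw -2.6 z [ 0.001 -0.105 -0.995] w 0.76 gf 68.7 F [-0.1  0.4 -5.1] J6 [-0.25  0.13  1.77 -0.11  1.22 -0.17]
top -0.18 144 z pct [0.127 0.137 0.14  0.142 0.145] pred 0.142
top -0.16 140 z pct [0.136 0.14  0.142 0.143 0.146] pred 0.14
top -0.14 104 z pct [0.397 0.403 0.407 0.41  0.415] pred 0.138
top -0.12 305 z pct [0.208 0.409 0.419 0.425 0.431] pred 0.135
top -0.1 336 z pct [0.301 0.41  0.415 0.417 0.419] pred 0.133
top -0.08 351 z pct [0.309 0.407 0.412 0.414 0.416] pred 0.131
top -0.06 485 z pct [0.143 0.311 0.404 0.411 0.414] pred 0.129
top -0.04 414 z pct [0.143 0.388 0.403 0.41  0.413] pred 0.127
top -0.02 143 z pct [0.402 0.415 0.418 0.421 0.426] pred 0.125
side -0.18 58 z pct [-0.784 -0.779 -0.777 -0.775  0.004] pred 0.142
side -0.16 60 z pct [-0.783 -0.78  -0.776  0.     0.077] pred 0.14
side -0.14 59 z pct [-0.782 -0.779 -0.776 -0.309  0.112] pred 0.138
side -0.12 97 z pct [-0.782 
[... 422 characters left out ...]
03
front face z 0.11 [0.5711 0.6377] -0.0302
front face z 0.12 [0.5718 0.6375] -0.0309
front face z 0.13 [0.5719 0.6382] -0.0317
rails side -0.01 [0.5598 0.5606 0.6464 0.6478] model c 0.6049 rail z [0.0649 0.068  0.0718] zr 0.062334
  roller z [0.3726 0.3998 0.4142]
rails side 0.01 [0.5615 0.5616 0.6425 0.6429] model c 0.6059 rail z [0.0624 0.0664 0.0697] zr 0.06024399999999999
  roller z [0.0577 0.0608 0.0611]
rails side 0.03 [0.5623 0.5637 0.6457 0.6465] model c 0.6068 rail z [0.0607 0.0628 0.0676] zr 0.058154
  roller z [0.0559 0.0587 0.0618]
rails side 0.05 [0.563  0.5632 0.6467 0.6482] model c 0.6078 rail z [0.0587 0.0616 0.0649] zr 0.056063999999999996
  roller z [0.0547 0.0567 0.0591]
```

The side view shows the tub still level: it swung in the jaws rather than tilting with the tool. Its upper edge therefore touches the rollers first, and it sits about 2.5 mm too far toward +x. I'll correct x and press gently so it pivots flat onto the rollers.

```bash
python3 -m handwheel '[[[-0.0027,0,0,0,0,0],[0,0,-0.004,0,0,0],[0,0,-0.003,0,0,0],[0,0,-0.001,0,0,0],[0,0,-0.001,0,0,0],[0,0,-0.001,0,0,0],[0,0,0,0,0,0]]]'
python3 -m handwheel '[[[0,0,-0.001,0,0,0],[0,0,-0.001,0,0,0],[0,0,0,0,0,0]]]'
python3 - <<'E'
from h import *
me()
p,d=grab_frame("side"); P=cloud("side",d)
for z in(.085,.09,.10,.11,.12,.13):
    q=P[(abs(P[...,2]-z)<.004)&(abs(P[...,0]-.6)<.06)&(P[...,1]>-.05)&(P[...,1]<-.01)]
    if len(q): print(z,np.round(np.percentile(q[:,0],[2,98]),4),np.round(np.median(q[:,1]),4))
p,d=grab_frame("top"); P=cloud("top",d)
for y in(-.185,-.175,-.165,-.155):
    q=P[(abs(P[...,1]-y)<.005)&(abs(P[...,0]-.595)<.025)]; print(y,np.round(np.percentile(q[:,2],[30,50,70]),4))
E
```

```text
time: 27.37
tool_pos: [0.5998, -0.1067, 0.0895]
tool_rot: [0.038, 0.723, 0.689, -0.037]
contact_force: [-4.8, -0.0, 6.0]
gripper_width: 0.765
grasp_force: 70.2
time: 27.62
tool_pos: [0.6002, -0.1066, 0.088]
tool_rot: [0.039, 0.723, 0.689, -0.037]
contact_force: [-4.8, 1.6, 6.1]
gripper_width: 0.764
grasp_force: 70.4
t 27.62 tcp [ 0.6002 -0.1066  0.088 ] jaw -2.7 z [ 0.    -0.107 -0.994] w 0.764 gf 70.4 F [-4.8  1.6  6.1] J6 [-0.25  0.14  1.78 -0.11  1.2  -0.16]
0.085 [0.5707 0.6338] -0.0319
0.09 [0.5712 0.6347] -0.0323
0.1 [0.5707 0.6309] -0.0313
0.11 [0.5712 0.6341] -0.0325
0.12 [0.5716 0.634 ] -0.0329
0.13 [0.5685 0.6243] -0.0349
-0.185 [0.1324 0.1348 0.1366]
-0.175 [0.133  0.1355 0.1371]
-0.165 [0.1327 0.1349 0.1362]
-0.155 [0.1342 0.1352 0.1367]
```

```bash
python3 -m handwheel '[[[-0.001,0,-0.0015,0,0,0],[0,0,-0.0015,0,0,0],[0,0,-0.0015,0,0,0],[0,0,0,0,0,0]]]'
python3 -m handwheel '[[[0,0,-0.001,0,0,0],[0,0,-0.001,0,0,0],[0,0,0,0,0,0]]]'
python3 - <<'E'
from h import *
me()
p,d=grab_frame("side"); P=cloud("side",d)
for z in(.075,.08,.085,.09,.10,.11,.12):
    q=P[(abs(P[...,2]-z)<.004)&(abs(P[...,0]-.6)<.06)&(P[...,1]>-.05)&(P[...,1]<-.01)]
    if len(q): print(z,np.round(np.percentile(q[:,0],[2,98]),4),np.round(np.median(q[:,1]),4))
cv2.imwrite('pics/s8.png',cv2.resize(p[150:220,200:290],(770,600)))
p,d=grab_frame("top"); P=cloud("top",d)
for y in(-.185,-.175,-.165,-.155):
    q=P[(abs(P[...,1]-y)<.005)&(abs(P[...,0]-.595)<.025)]; print(y,np.round(np.percentile(q[:,2],[30,50,70]),4))
E
```

```text
time: 28.05
tool_pos: [0.6003, -0.1066, 0.0841]
tool_rot: [0.04, 0.722, 0.689, -0.036]
contact_force: [-1.6, 1.0, 7.6]
gripper_width: 0.763
grasp_force: 70.9
time: 28.3
tool_pos: [0.6004, -0.1067, 0.0839]
tool_rot: [0.04, 0.722, 0.689, -0.036]
contact_force: [-5.9, 3.0, 15.1]
gripper_width: 0.763
grasp_force: 71.7
t 28.3 tcp [ 0.6004 -0.1067  0.0839] jaw -2.7 z [ 0.003 -0.107 -0.994] w 0.763 gf 71.7 F [-5.9  3.  15.1] J6 [-0.25  0.14  1.78 -0.11  1.19 -0.16]
0.075 [0.5606 0.6421] -0.0356
0.08 [0.5672 0.6332] -0.0352
0.085 [0.5696 0.6333] -0.0342
0.09 [0.5699 0.6343] -0.0333
0.1 [0.5703 0.6346] -0.0318
0.11 [0.5708 0.6339] -0.0315
0.12 [0.5695 0.6307] -0.0366
-0.185 [0.1333 0.135  0.1369]
-0.175 [0.1343 0.1356 0.137 ]
-0.165 [0.1323 0.1345 0.137 ]
-0.155 [0.1332 0.1349 0.1367]
```

View pics/s8.png

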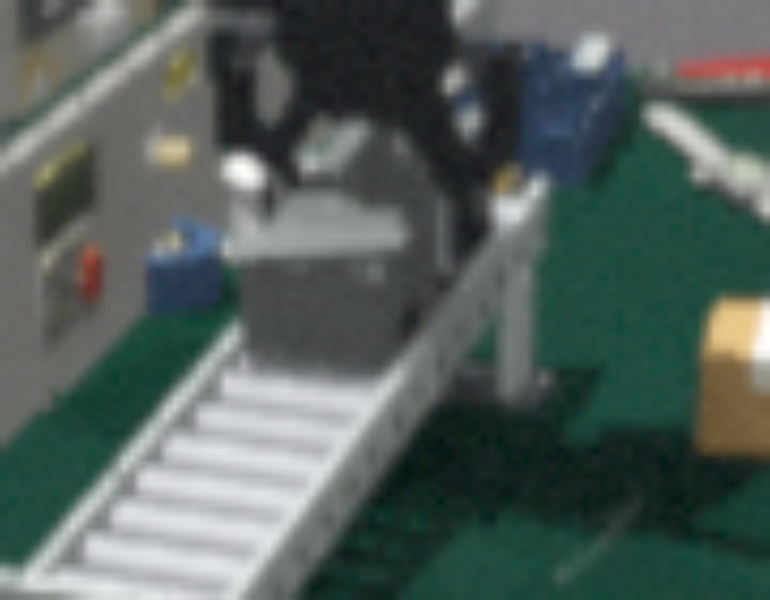

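The tub is now flush on the rollers, but the lid seems slightly offset and level, at crop (315,240). I'll check the lid plane before letting go.

```bash
python3 - <<'E'
from h import *
p,d=grab_frame("side"); P=cloud("side",d)
# lane coords
a=np.radians(2.7); yl=np.array([np.sin(a)*np.cos(.1047),np.cos(a)*np.cos(.1047),-np.sin(.1047)]); xl=np.array([np.cos(a),-np.sin(a),0]); zl=np.cross(xl,yl)
O=np.array([.6054+.0471*.242,.242,.036]); 
def L(P): return (P-O)@np.c_[xl,yl,zl]
def tab(Q,name):
    for y0 in np.arange(-.45,-.25,.015):
        q=Q[(abs(Q[...,1]-y0)<.0075)&(abs(Q[...,0])<.036)&(Q[...,2]>.03)&(Q[...,2]<.062)]
        if len(q)>5: print(name,round(y0,3),len(q),"z",np.round(np.percentile(q[:,2],[25,50,75,95]),4),"x",np.round(np.percentile(q[:,0],[2,98]),4))
tab(L(P),"side")
p,d=grab_frame("top"); T=L(cloud("top",d)); tab(T,"top")
q=T[(abs(T[...,1]+.2)<.05)&(abs(T[...,0])<.03)]; print("rollers top z",np.percentile(q[:,2],[50,80,95]))
S=L(P); q=S[(abs(S[...,1]+.2)<.05)&(abs(S[...,0])<.03)]; print("rollers side z",np.percentile(q[:,2],[50,80,95]))
E
```

```text
side -0.42 8 z [0.0504 0.0529 0.0572 0.0601] x [-0.028   0.0312]
side -0.405 6 z [0.0519 0.054  0.0571 0.0592] x [-0.0332  0.0302]
side -0.39 11 z [0.0517 0.0526 0.0546 0.058 ] x [-0.0058  0.0338]
side -0.375 7 z [0.0521 0.0554 0.0576 0.0601] x [-0.0098  0.0279]
side -0.36 19 z [0.0529 0.0556 0.0594 0.0611] x [-0.022   0.0345]
side -0.345 40 z [0.0505 0.0544 0.0575 0.0602] x [-0.0359  0.0339]
side -0.33 32 z [0.052  0.054  0.0574 0.0604] x [-0.0341  0.0266]
side -0.315 38 z [0.0486 0.0541 0.0565 0.0606] x [-0.0345  0.0296]
side -0.3 33 z [0.0507 0.0546 0.0568 0.059 ] x [-0.0341  0.0295]
side -0.285 99 z [0.0371 0.0452 0.0528 0.0587] x [-0.034   0.0311]
side -0.27 34 z [0.0387 0.0452 0.0505 0.0586] x [-0.0327  0.0262]
top -0.435 77 z [0.0516 0.0544 0.0573 0.0598] x [-0.0314  0.0345]
top -0.42 140 z [0.0522 0.0548 0.0567 0.0593] x [-0.0313  0.0314]
top -0.405 67 z [0.0534 0.0564 0.0586 0.0612] x [-0.0312  0.0156]
top -0.375 22 z [0.0548 0.0566 0.0592 0.0611] x [-0.0255 -0.0063]
top -0.33 10 z [0.0552 0.0574 0.0594 0.0606] x [-0.0159 -0.0074]
top -0.315 43 z [0.0532 0.0549 0.0574 0.0602] x [-0.013   0.0183]
top -0.3 79 z [0.0508 0.0525 0.0552 0.0573] x [-0.0084  0.0287]
top -0.285 32 z [0.0525 0.0537 0.0558 0.0582] x [-0.0081  0.0272]
rollers top z [-0.0025633   0.00038707  0.00252926]
rollers side z [-0.05184717 -0.0019218   0.00143007]
```

```bash
cat >> h.py <<'E'
a_=np.radians(2.7); yl=np.array([np.sin(a_)*np.cos(.1047),np.cos(a_)*np.cos(.1047),-np.sin(.1047)]); xl=np.array([np.cos(a_),-np.sin(a_),0]); zl=np.cross(xl,yl)
O=np.array([.6054+.0471*.242,.242,.036])
def L(P): return (P-O)@np.c_[xl,yl,zl]
E
python3 - <<'E'
from h import *
for c in("top","side"):
    p,d=grab_frame(c); T=L(cloud(c,d))
    for ya,yb in((-.445,-.40),(-.33,-.27)):
        for x0 in np.arange(-.036,.045,.008):
            q=T[(T[...,1]>ya)&(T[...,1]<yb)&(abs(T[...,0]-x0)<.004)&(T[...,2]>.04)&(T[...,2]<.066)]
            if len(q)>4: print(c,ya,"x",round(x0,3),len(q),np.round(np.percentile(q[:,2],[25,50,75]),4))
    q=T[(T[...,1]>-.45)&(T[...,1]<-.25)&(abs(T[...,0])<.05)&(T[...,2]>.01)&(T[...,2]<.045)]
    for z0 in(.012,.02,.028,.036,.044):
        r=q[abs(q[:,2]-z0)<.004]; 
        if len(r)>5: print(c,"tub z",z0,np.round(np.percentile(r[:,0],[3,97]),4),np.round(np.percentile(r[:,1],[3,97]),4))
E
```

```text
top -0.445 x -0.028 45 [0.0451 0.0566 0.059 ]
top -0.445 x -0.02 37 [0.0567 0.0581 0.0594]
top -0.445 x -0.012 39 [0.0554 0.0573 0.0581]
top -0.445 x -0.004 35 [0.0551 0.056  0.0575]
top -0.445 x 0.004 33 [0.0526 0.0548 0.0562]
top -0.445 x 0.012 31 [0.0526 0.0535 0.0555]
top -0.445 x 0.02 27 [0.051  0.0521 0.0536]
top -0.445 x 0.028 21 [0.0481 0.0511 0.0526]
top -0.445 x 0.036 9 [0.05   0.0507 0.0531]
top -0.33 x -0.012 24 [0.0552 0.0567 0.0582]
top -0.33 x -0.004 44 [0.055  0.0562 0.0577]
top -0.33 x 0.004 33 [0.0534 0.0544 0.0561]
top -0.33 x 0.012 28 [0.0519 0.0542 0.0554]
top -0.33 x 0.02 23 [0.0505 0.0517 0.0556]
top -0.33 x 0.028 13 [0.0494 0.0511 0.0531]
top tub z 0.02 [-0.0322 -0.0216] [-0.4328 -0.4007]
top tub z 0.028 [-0.0314 -0.0223] [-0.4319 -0.401 ]
top tub z 0.036 [-0.0322 -0.0303] [-0.4281 -0.4024]
top tub z 0.044 [-0.0318  0.0276] [-0.4344 -0.4014]
side -0.445 x -0.028 5 [0.0581 0.0586 0.0586]
side -0.445 x -0.02 5 [0.0568 0.0592 0.0598]
side -0.33 x -0.036 21 [0.0436 0.0479 0.059 ]
side -0.33 x -0.028 22 [0.0508 0.0577 0.0586]
side -0.33 x -0.02 18 [0.0496 0.0564 0.0578]
side -0.33 x -0.012 18 [0.0488 0.0555 0.0566]
side -0.33 x -0.004 24 [0.0475 0.053  0.0554]
side -0.33 x 0.004 21 [0.0531 0.0546 0.056 ]
side -0.33 x 0.012 20 [0.0467 0.0523 0.0528]
side -0.33 x 0.02 16 [0.0476 0.0512 0.052 ]
side -0.33 x 0.028 14 [0.0455 0.0496 0.0508]
side tub z 0.012 [-0.0422  0.0331] [-0.4255 -0.2686]
side tub z 0.02 [-0.037   0.0308] [-0.4205 -0.2748]
side tub z 0.028 [-0.0413  0.0277] [-0.4082 -0.2757]
side tub z 0.036 [-0.0434  0.0364] [-0.3487 -0.2734]
side tub z 0.044 [-0.0422  0.0297] [-0.3514 -0.2746]
```

```bash
python3 - <<'E'
import cv2; from h import *
p,d=grab_frame("side"); a=cv2.resize(p[165:205,215:255],(400,400),interpolation=cv2.INTER_CUBIC)
q,d=grab_frame("top"); b=cv2.resize(q[140:190,250:310],(400,333),interpolation=cv2.INTER_CUBIC)
b=cv2.copyMakeBorder(b,0,67,0,0,cv2.BORDER_CONSTANT); cv2.imwrite("pics/c9.png",cv2.convertScaleAbs(np.hstack([a,b]),alpha=1.5))
E
```

```text
(no output)
```

View pics/c9.png

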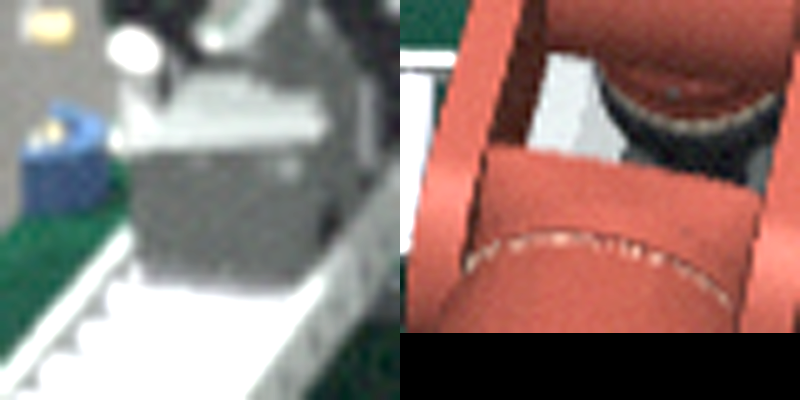

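The lid's -x side is about 7 mm up and it overhangs on +x, so the pads also gripped the lid's edge. Letting go here could leave it ajar. I'll carry the tub back to its free bench spot, reseat the lid and grip the tub lower.

```bash
python3 -m handwheel '[[[0,0,0.01,0,0,0],[0,0,0.02,0,0,0],[0,0,0.02,0,0,0],[0,0,0.013,0,0,0],[-0.0142,0.021,0,0.5,-0.02,-0.32],[-0.0142,0.021,0,0.5,-0.02,-0.32],[-0.0142,0.021,0,0.5,-0.02,-0.32],[-0.0142,0.021,0,0.5,-0.02,-0.32],[-0.0142,0.021,0,0.5,-0.02,-0.32],[-0.0142,0.021,0,0.5,-0.02,-0.32],[-0.0142,0.021,0,0.5,-0.02,-0.32],[-0.0142,0.021,0,0.5,-0.02,-0.32],[-0.0142,0.021,0,0.5,-0.02,-0.32],[-0.0142,0.021,0,0.5,-0.02,-0.32],[-0.0142,0.021,0,0.5,-0.02,-0.32],[-0.0142,0.021,0,0.5,-0.02,-0.32],[0,0,0,0,0,0],[0,0,0,0,0,0]]]'
python3 -m handwheel '[[[0,0,-0.03,0,0,0],[0,0,-0.03,0,0,0],[0,0,-0.03,0,0,0],[0,0,-0.02,0,0,0],[0,0,-0.006,0,0,0],[0,0,0,0,0,0],[0,0,0,0,0,0]]]'
python3 - <<'E'
from h import *
me()
for c in("side","top"):
    p,d=grab_frame(c); P=cloud(c,d)
    for y in(.07,.08,.09,.19,.2,.21):
        for x in (.405,.43,.455):
            q=P[(abs(P[...,0]-x)<.01)&(abs(P[...,1]-y)<.006)&(P[...,2]>.01)&(P[...,2]<.12)]
            if len(q)>6: print(c,x,y,len(q),np.round(np.percentile(q[:,2],[30,50,70]),4))
E
```

```text
time: 30.2
tool_pos: [0.4271, 0.1467, 0.1415]
tool_rot: [-0.0, 0.745, 0.667, -0.0]
contact_force: [-0.3, -0.6, -5.1]
gripper_width: 0.763
grasp_force: 69.2
time: 30.78
tool_pos: [0.429, 0.1458, 0.0268]
tool_rot: [0.0, 0.746, 0.666, 0.0]
contact_force: [0.0, -0.9, -4.5]
gripper_width: 0.762
grasp_force: 69.5
t 30.78 tcp [0.429  0.1458 0.0268] jaw -6.6 z [ 0.001  0.    -1.   ] w 0.762 gf 69.5 F [ 0.  -0.9 -4.5] J6 [ 0.16 -0.14  2.16 -0.    1.11  0.28]
side 0.405 0.19 27 [0.0384 0.0536 0.0735]
side 0.43 0.19 9 [0.071  0.0713 0.0714]
side 0.455 0.19 11 [0.0679 0.0684 0.0693]
side 0.405 0.2 26 [0.0381 0.0557 0.0738]
side 0.43 0.2 10 [0.0713 0.072  0.0732]
side 0.455 0.2 8 [0.0681 0.0689 0.0698]
side 0.405 0.21 23 [0.04   0.053  0.0636]
side 0.43 0.21 31 [0.0517 0.0621 0.0662]
side 0.455 0.21 57 [0.0359 0.0489 0.0572]
top 0.405 0.07 33 [0.071  0.0726 0.0737]
top 0.43 0.07 36 [0.0686 0.0697 0.0707]
top 0.455 0.07 22 [0.0647 0.0661 0.0682]
top 0.405 0.08 35 [0.0716 0.0731 0.0738]
top 0.43 0.08 38 [0.0688 0.0697 0.0709]
top 0.455 0.08 25 [0.0647 0.066  0.0668]
top 0.405 0.09 35 [0.0717 0.0729 0.074 ]
top 0.43 0.09 34 [0.0694 0.0704 0.0723]
top 0.455 0.09 23 [0.065  0.066  0.0671]
top 0.405 0.19 10 [0.0718 0.0742 0.0764]
```

```bash
python3 -m handwheel '[[[0,0,-0.006,0,0,0],[0,0,-0.005,0,0,0],[0,0,-0.003,0,0,0],[0,0,-0.0015,0,0,0],[0,0,-0.001,0,0,0],[0,0,0,0,0,0]]]'
python3 -m handwheel '[[[0,0,0,0,0,0],[0,0,0,0,0,0],[0,0,0,0,0,0],[0,0,0,0,0,0],[0,0,0,0,0,0]]]' 1
python3 -m handwheel '[[[0,0,0.03,0,0,0],[0,0,0.04,0,0,0],[0,0,0.03,0,0,0],[0,0,0.03,0,0,0],[0,-0.04,0,0,0,0],[0,-0.04,0,0,0,0],[0,-0.04,0,0,0,0],[0,-0.04,0,0,0,0],[0,-0.03,0,0,0,0],[0,0,0,0,0,0],[0,0,0,0,0,0],[0,0,0,0,0,0]]]'
python3 - <<'E'
from h import *
me()
for c in("top",):
    p,d=grab_frame(c); P=cloud(c,d)
    for y in(.08,.11,.14,.17,.2):
        for x in (.405,.43,.455):
            q=P[(abs(P[...,0]-x)<.008)&(abs(P[...,1]-y)<.01)&(P[...,2]>.01)&(P[...,2]<.12)]
            print(c,x,y,len(q),np.round(np.percentile(q[:,2],[30,50,70]),4))
    print(comp(P,(.43,.146),.03,.058,.09)); print(comp(P,(.43,.146),.059,.08,.04))
    m=(P[...,2]<.03)|(P[...,2]>.06)
cv2.imwrite("pics/t10.png",cv2.convertScaleAbs(cv2.resize(p[190:250,155:245],(780,520),interpolation=cv2.INTER_CUBIC),alpha=1.4))
E
```

```text
time: 31.38
tool_pos: [0.4285, 0.1465, 0.0114]
tool_rot: [-0.0, 0.746, 0.666, -0.0]
contact_force: [-7.8, 1.7, 9.6]
gripper_width: 0.765
grasp_force: 71.5
time: 31.8
tool_pos: [0.4282, 0.146, 0.0096]
tool_rot: [0.0, 0.746, 0.666, 0.0]
contact_force: [-0.8, -0.8, 0.5]
gripper_width: 0.997
grasp_force: 0.0
time: 32.8
tool_pos: [0.4279, -0.0437, 0.1393]
tool_rot: [-0.0, 0.746, 0.666, 0.0]
contact_force: [-0.1, 1.3, 0.0]
gripper_width: 0.999
grasp_force: 0.0
t 32.8 tcp [ 0.4279 -0.0437  0.1393] jaw -6.5 z [-0.     0.001 -1.   ] w 0.999 gf 0.0 F [-0.1  1.3  0. ] J6 [-0.28 -0.37  2.14  0.    1.37 -0.16]
top 0.405 0.08 46 [0.0538 0.0553 0.0567]
top 0.43 0.08 46 [0.0523 0.0531 0.0545]
top 0.455 0.08 24 [0.05   0.051  0.0518]
top 0.405 0.11 42 [0.0543 0.056  0.0568]
top 0.43 0.11 45 [0.053  0.056  0.0642]
top 0.455 0.11 32 [0.049  0.051  0.0524]
top 0.405 0.14 45 [0.0546 0.056  0.0571]
top 0.43 0.14 47 [0.067  0.0686 0.07  ]
top 0.455 0.14 39 [0.0488 0.0503 0.0516]
top 0.405 0.17 47 [0.0548 0.0559 0.0575]
top 0.43 0.17 41 [0.0559 0.0588 0.0688]
top 0.455 0.17 40 [0.0505 0.0514 0.0534]
top 0.405 0.2 39 [0.0549 0.0569 0.0574]
top 0.43 0.2 44 [0.0529 0.0544 0.0558]
top 0.455 0.2 42 [0.0508 0.0517 0.0533]
{'c': array([430. , 141.9]), 'size': array([157.5,  70.2]), 'ang': 85.1, 'z': array([0.047, 0.053, 0.057]), 'n': 1230}
{'c': array([429.2, 141.5]), 'size': array([59.2, 12.4]), 'ang': 85.8, 'z': array([0.062, 0.069, 0.073]), 'n': 111}
```

View pics/t10.png

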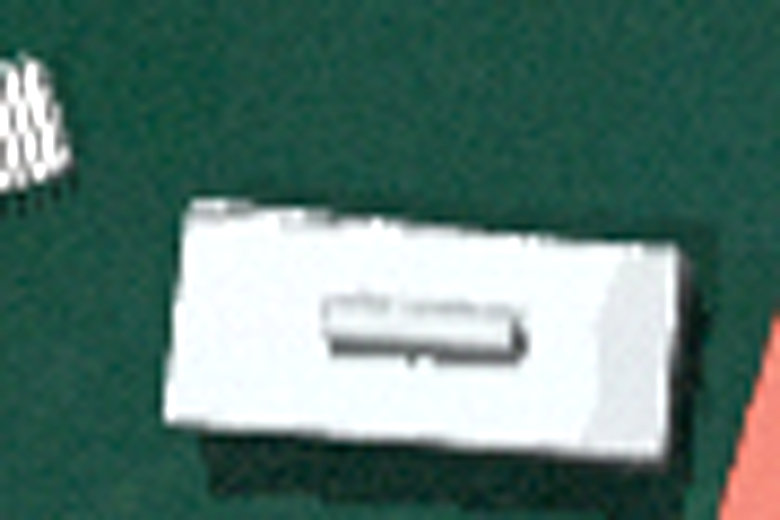

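The lid is ajar: its -x edge is 5 mm high and the whole lid is shifted about 4 mm. I'll regrip the rib, lift it, measure the tub and seat it again.

```bash
python3 -m handwheel '[[[0.0013,0.0372,0,0,0,2],[0,0.037,0,0,0,0],[0,0.037,0,0,0,0],[0,0.037,0,0,0,0],[0,0.037,0,0,0,0],[0,0,0,0,0,0],[0,0,-0.025,0,0,0],[0,0,-0.025,0,0,0],[0,0,-0.02,0,0,0],[0,0,-0.0095,0,0,0],[0,0,0,0,0,0],[0,0,0,0,0,0]]]' 0.45
python3 -c "
from h import *
me()"
python3 -m handwheel '[[[0,0,0,0,0,0],[0,0,0,0,0,0],[0,0,0,0,0,0],[0,0,0,0,0,0],[0,0,0,0,0,0],[0,0,0,0,0,0],[0,0,0,0,0,0]]]' 0
python3 -m handwheel '[[[0,0,0.01,0,0,0],[0,0,0.02,0,0,0],[0,0,0.03,0,0,0],[0,-0.04,0,0,0,0],[0,-0.04,0,0,0,0],[0,-0.04,0,0,0,0],[0,-0.04,0,0,0,0],[0,-0.04,0,0,0,0],[0,0,0,0,0,0],[0,0,0,0,0,0],[0,0,0,0,0,0],[0,0,0,0,0,0]]]'
python3 - <<'E'
from h import *
me()
p,d=grab_frame("top"); P=cloud("top",d); print(comp(P,(.431,.146),.03,.058,.09)) 
for q in((.433,.181),(.425,.11)):print(comp(P,q,.033,.045,.025))
p,d=grab_frame("side"); S=cloud("side",d); s=state()["tool_pos"]; print("lid side",comp(S,s[:2],s[2]-.03,s[2]+.008,.1))
print("tub side",comp(S,(.431,.146),.035,.058,.1))
E
```

```text
time: 33.85
tool_pos: [0.4291, 0.1417, 0.0601]
tool_rot: [-0.0, 0.734, 0.679, -0.0]
contact_force: [-0.1, 0.1, -0.2]
gripper_width: 0.453
grasp_force: 0.0
t 33.85 tcp [0.4291 0.1417 0.0601] jaw -4.5 z [-0.001 -0.    -1.   ] w 0.453 gf 0.0 F [-0.1  0.1 -0.2] J6 [ 0.15 -0.2   2.15  0.    1.19  0.23]
time: 34.43
tool_pos: [0.43, 0.1414, 0.061]
tool_rot: [0.0, 0.734, 0.679, 0.001]
contact_force: [-0.3, -0.1, 6.0]
gripper_width: 0.115
grasp_force: 58.9
time: 35.43
tool_pos: [0.429, -0.0577, 0.1197]
tool_rot: [-0.0, 0.734, 0.679, -0.0]
contact_force: [0.2, -0.0, -0.8]
gripper_width: 0.116
grasp_force: 58.2
t 35.43 tcp [ 0.429  -0.0577  0.1197] jaw -4.4 z [-0.001  0.    -1.   ] w 0.116 gf 58.2 F [ 0.2 -0.  -0.8] J6 [-0.31 -0.34  2.15  0.    1.33 -0.23]
{'c': array([430.5, 141.7]), 'size': array([156.1,  66.8]), 'ang': 83.6, 'z': array([0.032, 0.045, 0.05 ]), 'n': 307}
{'c': array([429.3, 165. ]), 'size': array([39. , 11.5]), 'ang': -6.6, 'z': array([0.036, 0.039, 0.043]), 'n': 58}
{'c': array([421.4, 104.4]), 'size': array([38.7, 11.7]), 'ang': -6.1, 'z': array([0.034, 0.038, 0.042]), 'n': 62}
lid side {'c': array([427.8, -53.3]), 'size': array([156.4,  66.4]), 'ang': 86.2, 'z': array([0.106, 0.112, 0.125]), 'n': 262}
tub side {'c': array([427.1, 144.4]), 'size': array([165.7,  68.7]), 'ang': 82.1, 'z': array([0.036, 0.041, 0.048]), 'n': 315}
```

```bash
python3 -m handwheel '[[[0.0015,0.0332,0,0,0,-2.1],[0,0.0332,0,0,0,0],[0,0.0332,0,0,0,0],[0,0.0332,0,0,0,0],[0,0.0333,0,0,0,0],[0,0.0333,0,0,0,0],[0,0,0,0,0,0],[0,0,0,0,0,0],[0,0,0,0,0,0],[0,0,-0.02,0,0,0],[0,0,-0.015,0,0,0],[0,0,-0.008,0,0,0],[0,0,-0.004,0,0,0],[0,0,0,0,0,0],[0,0,0,0,0,0]]]'
python3 - <<'E'
from h import *
go(.4305,.1417,.0575,-6.5)
E
```

```text
time: 36.78
tool_pos: [0.4312, 0.1403, 0.0734]
tool_rot: [0.0, 0.747, 0.665, 0.0]
contact_force: [-0.0, 0.0, -0.4]
gripper_width: 0.113
grasp_force: 58.3
t 36.78 tcp [0.4312 0.1403 0.0734] jaw -6.7 z [ 0. -0. -1.] w 0.113 gf 58.3 F [-0.   0.  -0.4] J6 [ 0.15 -0.22  2.14 -0.    1.22  0.27]
delta mm [ -0.7   1.4 -15.9] yaw 0.2 (or -179.8)
```

```bash
python3 -m handwheel '[[[-0.0006,0.0013,-0.004,0,0,0.2],[0,0,-0.004,0,0,0],[0,0,-0.002,0,0,0],[0,0,-0.002,0,0,0],[0,0,-0.001,0,0,0],[0,0,0,0,0,0]]]'
python3 -m handwheel '[[[0,0,-0.001,0,0,0],[0,0,-0.001,0,0,0],[0,0,0,0,0,0]]]'
python3 -m handwheel '[[[0,0,-0.001,0,0,0],[0,0,-0.001,0,0,0],[0,0,0,0,0,0]]]'
```

```text
time: 37.28
tool_pos: [0.4306, 0.142, 0.061]
tool_rot: [0.0, 0.746, 0.666, 0.0]
contact_force: [-3.2, -0.8, 5.0]
gripper_width: 0.115
grasp_force: 59.0
time: 37.53
tool_pos: [0.432, 0.1419, 0.0604]
tool_rot: [0.001, 0.745, 0.667, 0.001]
contact_force: [-2.3, -2.5, 9.4]
gripper_width: 0.115
grasp_force: 59.5
time: 37.78
tool_pos: [0.4323, 0.1419, 0.0603]
tool_rot: [0.001, 0.745, 0.667, 0.001]
contact_force: [-8.6, -3.8, 21.7]
gripper_width: 0.114
grasp_force: 61.1
```

```bash
cat >> h.py <<'E'
def lidz(c,cx=.4305,cy=.1417):
    p,d=grab_frame(c); P=cloud(c,d); t=np.radians(83.5); u=np.array([np.cos(t),np.sin(t)]); v=np.array([u[1],-u[0]])
    for a in(-.065,-.05,.05,.065):
        o=[]
        for b in(-.025,-.012,0.012,.025):
            x,y=np.array([cx,cy])+a*u+b*v
            q=P[(np.hypot(P[...,0]-x,P[...,1]-y)<.008)&(P[...,2]>.035)&(P[...,2]<.07)]
            o.append(round(float(np.median(q[:,2])),4) if len(q)>4 else None)
        print(c,"along",a,o)
    return p,P
E
python3 - <<'E'
from h import *
me(); p,P=lidz("top"); p,S=lidz("side")
print(comp(P,(.4305,.1417),.02,.044,.1))
cv2.imwrite("pics/s11.png",cv2.convertScaleAbs(cv2.resize(p[195:255,230:310],(800,600),interpolation=cv2.INTER_CUBIC),alpha=1.4))
E
```

```text
t 37.78 tcp [0.4323 0.1419 0.0603] jaw -6.4 z [ 0.003 -0.001 -1.   ] w 0.114 gf 61.1 F [-8.6 -3.8 21.7] J6 [ 0.15 -0.19  2.15 -0.    1.19  0.27]
top along -0.065 [0.0527, 0.0535, 0.0507, 0.0519]
top along -0.05 [0.0515, 0.0527, 0.0512, 0.0513]
top along 0.05 [0.0535, None, None, None]
top along 0.065 [0.053, None, None, None]
side along -0.065 [0.0532, 0.0528, None, None]
side along -0.05 [0.0531, 0.0522, None, None]
side along 0.05 [0.0531, 0.053, 0.0513, 0.0505]
side along 0.065 [0.0522, 0.0531, 0.0516, 0.0502]
{'c': array([392.3,  81.6]), 'size': array([27.1,  1.8]), 'ang': 86.5, 'z': array([0.021, 0.031, 0.043]), 'n': 12}
```

View pics/s11.png

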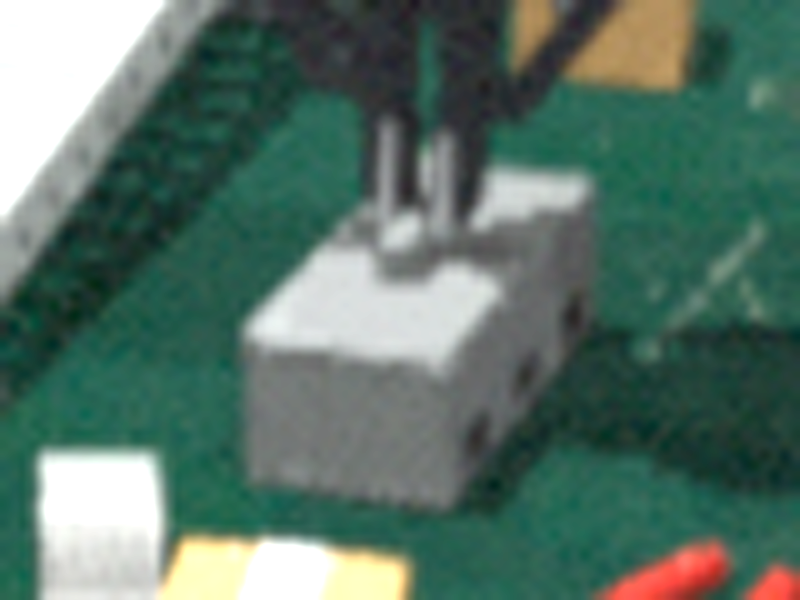

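The lid is in and nearly flush, rolled about 2 mm in the jaws. I'll release it so it can settle, then check.

```bash
python3 -m handwheel '[[[0,0,0,0,0,0],[0,0,0,0,0,0],[0,0,0,0,0,0],[0,0,0,0,0,0]]]' 0.4
python3 -m handwheel '[[[0,0,0.02,0,0,0],[0,0,0.03,0,0,0],[0,0,0.03,0,0,0],[0,-0.04,0,0,0,0],[0,-0.04,0,0,0,0],[0,-0.04,0,0,0,0],[0,-0.04,0,0,0,0],[0,-0.04,0,0,0,0],[0,0,0,0,0,0],[0,0,0,0,0,0],[0,0,0,0,0,0]]]'
python3 - <<'E'
from h import *
me(); p,P=lidz("top"); print(comp(P,(.43,.146),.03,.058,.09)); print(comp(P,(.43,.146),.058,.08,.04))
E
```

```text
time: 38.22
tool_pos: [0.4298, 0.1419, 0.0555]
tool_rot: [-0.0, 0.746, 0.666, -0.0]
contact_force: [-0.5, -0.3, -0.7]
gripper_width: 0.401
grasp_force: 0.0
time: 39.13
tool_pos: [0.4299, -0.0578, 0.1355]
tool_rot: [-0.001, 0.746, 0.666, -0.0]
contact_force: [0.4, 0.8, 0.6]
gripper_width: 0.398
grasp_force: 0.0
t 39.13 tcp [ 0.4299 -0.0578  0.1355] jaw -6.5 z [-0.001  0.001 -1.   ] w 0.398 gf 0.0 F [0.4 0.8 0.6] J6 [-0.31 -0.35  2.14  0.    1.36 -0.19]
top along -0.065 [0.0509, 0.0505, 0.0509, 0.05]
top along -0.05 [0.0502, 0.0508, 0.0503, 0.0509]
top along 0.05 [0.0508, 0.0508, 0.0509, 0.0509]
top along 0.065 [0.0508, 0.0501, 0.05, 0.0502]
{'c': array([431.6, 141.9]), 'size': array([156.8,  68.8]), 'ang': 83.6, 'z': array([0.045, 0.05 , 0.055]), 'n': 1385}
{'c': array([432.7, 141.9]), 'size': array([58.9, 11.9]), 'ang': 83.6, 'z': array([0.061, 0.066, 0.071]), 'n': 102}
```

The lid now reads 50 mm all over, so it is seated. I'll regrip the tub lower so the pads stay clear of the lid.

```bash
python3 -m handwheel '[[[0.0013,0.033,0,0,0,0],[0,0.033,0,0,0,0],[0,0.033,0,0,0,0],[0,0.033,0,0,0,0],[0,0.033,0,0,0,0],[0,0.033,0,0,0,0],[0,0,0,0,0,0],[0,0,-0.03,0,0,0],[0,0,-0.03,0,0,0],[0,0,-0.03,0,0,0],[0,0,-0.02,0,0,0],[0,0,-0.013,0,0,0],[0,0,-0.007,0,0,0],[0,0,-0.0035,0,0,0],[0,0,0,0,0,0],[0,0,0,0,0,0]]]' 1
python3 -c "
from h import *
go(.4312,.140,.002,-6.5)"
python3 -m handwheel '[[[0,0,0,0,0,0],[0,0,0,0,0,0],[0,0,0,0,0,0],[0,0,0,0,0,0],[0,0,0,0,0,0],[0,0,0,0,0,0]]]' 0
python3 -m handwheel '[[[0,0,0.005,0,0,0],[0,0,0.01,0,0,0],[0,0,0.01,0,0,0],[0,0,0.01,0,0,0],[0,0,0.01,0,0,0],[0,0,0.0,0,0,0],[0,0,0,0,0,0]]]'
python3 - <<'E'
from h import *
s,M=me()
for c in("top","side"):
    p,d=grab_frame(c); P=cloud(c,d); t=np.radians(83.5); u=np.array([np.cos(t),np.sin(t)]); v=np.array([u[1],-u[0]])
    for a in(-.065,-.05,.05,.065):
        o=[]
        for b in(-.025,-.012,0.012,.025):
            x,y=np.array([.4312,.1417])+a*u+b*v
            q=P[(np.hypot(P[...,0]-x,P[...,1]-y)<.008)&(P[...,2]>.05)&(P[...,2]<.12)]
            o.append(round(float(np.median(q[:,2])),4) if len(q)>4 else None)
        print(c,a,o)
E
```

```text
time: 40.52
tool_pos: [0.4321, 0.1404, 0.0034]
tool_rot: [0.0, 0.745, 0.667, 0.001]
contact_force: [-0.4, 1.4, -0.3]
gripper_width: 1.003
grasp_force: 0.0
t 40.52 tcp [0.4321 0.1404 0.0034] jaw -6.4 z [ 0.001  0.    -1.   ] w 1.003 gf 0.0 F [-0.4  1.4 -0.3] J6 [ 0.15 -0.09  2.17 -0.    1.06  0.26]
delta mm [-0.9 -0.4 -1.4] yaw -0.1 (or +179.9)
time: 41.02
tool_pos: [0.4318, 0.1402, 0.0038]
tool_rot: [-0.0, 0.746, 0.666, 0.0]
contact_force: [-3.0, 0.8, 6.1]
gripper_width: 0.765
grasp_force: 68.9
time: 41.6
tool_pos: [0.4324, 0.1401, 0.0488]
tool_rot: [0.001, 0.746, 0.666, 0.001]
contact_force: [-0.4, -0.5, -5.8]
gripper_width: 0.764
grasp_force: 68.6
t 41.6 tcp [0.4324 0.1401 0.0488] jaw -6.4 z [ 0.003  0.    -1.   ] w 0.764 gf 68.6 F [-0.4 -0.5 -5.8] J6 [ 0.15 -0.18  2.15 -0.    1.16  0.26]
top -0.065 [0.0946, 0.0952, 0.0958, 0.0956]
top -0.05 [None, 0.0938, 0.0948, 0.0964]
top 0.05 [0.0773, None, None, None]
top 0.065 [None, None, None, None]
side -0.065 [0.0674, None, None, None]
side -0.05 [None, None, None, 0.0953]
side 0.05 [0.0914, 0.0945, 0.0951, 0.0951]
side 0.065 [0.0833, 0.0946, 0.0945, 0.0945]
```

```bash
python3 -m handwheel '[[[0,0,0.03,0,0,0],[0,0,0.035,0,0,0],[0,0,0.03,0,0,0],[0.014,-0.0205,0,-0.5,0.02,0.31],[0.014,-0.0205,0,-0.5,0.02,0.31],[0.014,-0.0205,0,-0.5,0.02,0.31],[0.014,-0.0205,0,-0.5,0.02,0.31],[0.014,-0.0205,0,-0.5,0.02,0.31],[0.014,-0.0205,0,-0.5,0.02,0.31],[0.014,-0.0205,0,-0.5,0.02,0.31],[0.014,-0.0205,0,-0.5,0.02,0.31],[0.014,-0.0205,0,-0.5,0.02,0.31],[0.014,-0.0205,0,-0.5,0.02,0.31],[0.014,-0.0205,0,-0.5,0.02,0.31],[0.014,-0.0205,0,-0.5,0.02,0.31],[0,0,0,0,0,0],[0,0,0,0,0,0],[0,0,0,0,0,0]]]'
cat >> h.py <<'E'
def lidlane(zt,cam=("top","side"),y0=-.35,xc=0):
    "lid heights minus zt in lane frame: rows along track, columns across"
    for c in cam:
        p,d=grab_frame(c); T=L(cloud(c,d))
        for a in(-.07,-.055,.055,.07):
            o=[]
            for b in(-.025,-.012,.012,.025):
                q=T[(np.hypot(T[...,0]-xc-b,T[...,1]-y0-a)<.008)&(abs(T[...,2]-zt)<.02)]
                o.append(round(1e3*float(np.median(q[:,2])-zt),1) if len(q)>4 else None)
            print(c,a,o)
    return p,T
E
python3 - <<'E'
from h import *
s,M=me(); l=L(np.array(s["tool_pos"])); print("lane tcp",np.round(l,4)); lidlane(l[2]+.0462,y0=l[1])
E
```

```text
time: 43.2
tool_pos: [0.5986, -0.1056, 0.1411]
tool_rot: [0.036, 0.723, 0.689, -0.037]
contact_force: [-0.5, -0.4, -5.9]
gripper_width: 0.768
grasp_force: 72.4
t 43.2 tcp [ 0.5986 -0.1056  0.1411] jaw -2.7 z [-0.003 -0.103 -0.995] w 0.768 gf 72.4 F [-0.5 -0.4 -5.9] J6 [-0.25  0.08  1.74 -0.11  1.3  -0.18]
lane tcp [-0.0018 -0.3572  0.0681]
top -0.07 [6.9, 6.5, 3.0, 1.1]
top -0.055 [7.1, 6.6, 4.2, None]
top 0.055 [None, -2.7, -6.2, -6.0]
top 0.07 [None, -3.3, None, None]
side -0.07 [None, None, None, None]
side -0.055 [None, None, None, None]
side 0.055 [-2.5, -3.8, -4.5, -7.4]
side 0.07 [-3.0, -4.2, -5.8, -8.3]
```

The lid is still seated. In the jaws the tub is over-pitched by about 4° and rolled by about 5°. I'll counter-rotate the tool gently, shift +x a little and measure again.

```bash
python3 -m handwheel '[[[0.001,0,0,0.5,-0.5,0],[0.001,0,0,0.5,-0.5,0],[0.001,0,0,0.5,-0.5,0],[0,0,-0.01,0.5,-0.5,0],[0,0,-0.01,0.5,-0.5,0],[0,0,-0.01,0.5,-0.5,0],[0,0,-0.01,0,0,0],[0,0,0,0,0,0],[0,0,0,0,0,0],[0,0,0,0,0,0]]]'
python3 - <<'E'
from h import *
s,M=me(); l=L(np.array(s["tool_pos"])); print("lane tcp",np.round(l,4)); p,T=lidlane(l[2]+.0462,y0=l[1])
q=T[(T[...,1]>l[1]+.05)&(T[...,1]<l[1]+.1)&(abs(T[...,0])<.05)]
for z0 in np.arange(.005,.05,.008):
    r=q[abs(q[:,2]-l[2]-z0+.0038)<.004]
    if len(r)>5: print("front z",round(z0,3),np.round(np.percentile(r[:,0],[3,97]),4),round(np.median(r[:,1])-l[1],4))
E
```

```text
time: 44.13
tool_pos: [0.6026, -0.1061, 0.1024]
tool_rot: [0.037, 0.724, 0.689, 0.001]
contact_force: [-0.2, -0.1, -4.4]
gripper_width: 0.763
grasp_force: 72.2
t 44.13 tcp [ 0.6026 -0.1061  0.1024] jaw -2.8 z [ 0.051 -0.052 -0.997] w 0.763 gf 72.2 F [-0.2 -0.1 -4.4] J6 [-0.28  0.1   1.79 -0.04  1.19 -0.22]
lane tcp [ 0.0023 -0.3534  0.0297]
top -0.07 [-3.5, None, None, None]
top -0.055 [None, None, None, None]
top 0.055 [None, -2.4, None, None]
top 0.07 [None, None, None, -2.1]
side -0.07 [None, None, None, None]
side -0.055 [2.6, None, None, 1.0]
side 0.055 [-0.8, -1.2, -0.7, -1.1]
side 0.07 [-6.7, -2.3, -2.3, -4.1]
front z 0.005 [-0.0301  0.0343] 0.0784
front z 0.013 [-0.0287  0.0368] 0.0772
front z 0.021 [-0.031   0.0354] 0.0784
front z 0.029 [-0.0308  0.0343] 0.0785
front z 0.037 [-0.0316  0.0336] 0.0784
front z 0.045 [-0.0311  0.0333] 0.0733
```

Now roll and pitch match the rollers and the tub is within 2 mm of mid-track. I'll lower it.

```bash
python3 -m handwheel '[[[-0.0012,0,-0.008,0,0,0],[0,0,-0.007,0,0,0],[0,0,-0.004,0,0,0],[0,0,-0.002,0,0,0],[0,0,-0.001,0,0,0],[0,0,0,0,0,0],[0,0,0,0,0,0]]]'
python3 -m handwheel '[[[0,0,-0.001,0,0,0],[0,0,-0.001,0,0,0],[0,0,0,0,0,0]]]'
python3 - <<'E'
from h import *
s,M=me(); l=L(np.array(s["tool_pos"])); print("lane tcp",np.round(l,4)); lidlane(.05,y0=l[1])
E
```

```text
time: 44.82
tool_pos: [0.6014, -0.1059, 0.0809]
tool_rot: [0.037, 0.724, 0.689, 0.001]
contact_force: [-1.4, 0.3, 1.2]
gripper_width: 0.763
grasp_force: 72.7
time: 45.07
tool_pos: [0.6014, -0.1059, 0.0807]
tool_rot: [0.036, 0.724, 0.689, 0.0]
contact_force: [-6.0, 1.1, 10.7]
gripper_width: 0.76
grasp_force: 74.0
t 45.07 tcp [ 0.6014 -0.1059  0.0807] jaw -2.8 z [ 0.051 -0.052 -0.997] w 0.76 gf 74.0 F [-6.   1.1 10.7] J6 [-0.28  0.12  1.81 -0.04  1.15 -0.22]
lane tcp [ 0.0011 -0.351   0.008 ]
top -0.07 [-2.4, None, None, None]
top -0.055 [None, None, None, None]
top 0.055 [None, 3.2, None, None]
top 0.07 [None, None, None, 4.0]
side -0.07 [None, None, None, None]
side -0.055 [None, None, None, 3.4]
side 0.055 [3.7, 4.6, 4.6, 4.6]
side 0.07 [2.3, 2.1, -5.4, 1.4]
```

It is in contact and level across the track. I'll release it and let it roll.

```bash
python3 -m handwheel '[[[0,0,0,0,0,0],[0,0,0,0,0,0],[0,0,0,0,0,0]]]' 1
python3 -c "
from h import *
lidlane(.05,cam=('side',),y0=-.351)"
python3 -m handwheel '[[[0,0,0,0,0,0],[0,0,0,0,0,0],[0,0,0,0,0,0],[0,0,0,0,0,0],[0,0,0,0,0,0],[0,0,0,0,0,0],[0,0,0.01,0,0,0],[0,0,0.02,0,0,0],[0,0,0.03,0,0,0],[0,0,0.03,0,0,0],[0,0,0,0,0,0],[0,0,0,0,0,0]]]'
python3 - <<'E'
from h import *
me()
p,d=grab_frame("side"); cv2.imwrite("pics/s12.png",cv2.resize(p[150:270,180:340],(800,600)))
T=L(cloud("side",d)); q=T[(T[...,1]>-.2)&(T[...,1]<.0)&(abs(T[...,0])<.036)&(T[...,2]>.03)&(T[...,2]<.075)]; print(len(q),np.round(np.percentile(q,[2,50,98],axis=0),4))
E
```

```text
time: 45.42
tool_pos: [0.6017, -0.1063, 0.0786]
tool_rot: [0.037, 0.724, 0.689, 0.001]
contact_force: [0.1, 0.6, -0.1]
gripper_width: 1.004
grasp_force: 0.0
side -0.07 [None, None, None, None]
side -0.055 [None, None, -1.3, None]
side 0.055 [-0.3, 0.6, None, 0.4]
side 0.07 [0.0, 1.0, 1.5, 1.5]
time: 46.47
tool_pos: [0.6032, -0.1066, 0.1727]
tool_rot: [0.04, 0.724, 0.689, 0.002]
contact_force: [-0.5, -0.3, -0.6]
gripper_width: 1.001
grasp_force: 0.0
t 46.47 tcp [ 0.6032 -0.1066  0.1727] jaw -2.8 z [ 0.058 -0.054 -0.997] w 1.001 gf 0.0 F [-0.5 -0.3 -0.6] J6 [-0.28  0.02  1.74 -0.04  1.3  -0.22]
432 [[-0.0318 -0.1962  0.0309]
 [-0.004  -0.1331  0.0495]
 [ 0.0328 -0.0016  0.0669]]
```

View pics/s12.png

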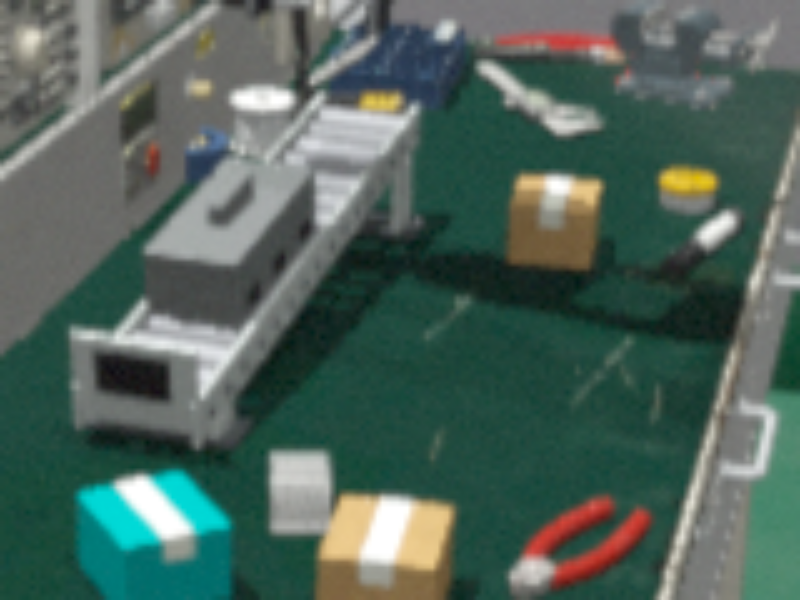

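The tub is rolling down the track with its lid seated, at crop (230,235). Next I'll fetch the nearer tan carton, at crop (555,220).

```bash
python3 -m handwheel '[[[-0.0141,-0.007,0,0.25,0.25,0.68],[-0.0141,-0.007,0,0.25,0.25,0.68],[-0.0141,-0.007,0,0.25,0.25,0.68],[-0.0141,-0.007,0,0.25,0.25,0.68],[-0.0141,-0.007,0,0.25,0.25,0.68],[-0.0141,-0.007,0,0.25,0.25,0.68],[-0.0141,-0.007,0,0.25,0.25,0.68],[-0.0141,-0.007,0,0.25,0.25,0.68],[-0.0141,-0.007,0,0.25,0.25,0.68],[-0.0141,-0.007,0,0.25,0.25,0.68],[-0.0141,-0.007,0,0.25,0.25,0.68],[-0.0141,-0.007,0,0.25,0.25,0.68],[0,0,0,0,0,0],[0,0,0,0,0,0],[0,0,0,0,0,0]]]' 1
python3 - <<'E'
from h import *
go(.434,-.191,.005,5.3)
for c in("top","side"):
    p,d=grab_frame(c); P=cloud(c,d); T=L(P)
    for nm,q in(("plate",T[(T[...,1]>-.25)&(T[...,1]<-.004)&(abs(T[...,0])<.045)&(T[...,2]>.043)&(T[...,2]<.056)]),("rib",T[(T[...,1]>-.25)&(T[...,1]<-.03)&(abs(T[...,0])<.03)&(T[...,2]>.058)&(T[...,2]<.08)])):
        if len(q)>9: print(c,nm,len(q),np.round(np.percentile(q,[1,50,99],axis=0),4).tolist())
    if c=="side": print("cB side",comp(P,(.434,-.191),.035,.06,.06))
    print("cA",c,comp(P,(.425,.356),.035,.07,.055))
E
```

```text
time: 47.77
tool_pos: [0.4321, -0.1896, 0.1678]
tool_rot: [-0.001, 0.674, 0.739, 0.002]
contact_force: [0.2, 0.3, -0.3]
gripper_width: 1.0
grasp_force: 0.0
t 47.77 tcp [ 0.4321 -0.1896  0.1678] jaw 5.3 z [ 0.002  0.005 -1.   ] w 1.0 gf 0.0 F [ 0.2  0.3 -0.3] J6 [-0.57 -0.28  2.03  0.    1.4  -0.67]
delta mm [   1.9   -1.4 -162.8] yaw 0.0 (or -180.0)
top plate 1271 [[-0.0298, -0.1584, 0.0441], [0.0, -0.0862, 0.0501], [0.0355, -0.0059, 0.0552]]
top rib 107 [[-0.0034, -0.1079, 0.0604], [0.0027, -0.0807, 0.0662], [0.0087, -0.0515, 0.07]]
cA top {'c': array([422.1, 376.8]), 'size': array([67.5, 64.1]), 'ang': -85.7, 'z': array([0.041, 0.046, 0.05 ]), 'n': 578}
side plate 427 [[-0.0322, -0.1547, 0.0433], [-0.005, -0.0663, 0.0502], [0.0342, -0.0047, 0.0541]]
side rib 53 [[-0.0059, -0.1052, 0.0583], [-0.001, -0.0724, 0.0644], [0.0066, -0.0442, 0.0689]]
cB side {'c': array([ 430.9, -187.7]), 'size': array([85.2, 62.6]), 'ang': -84.3, 'z': array([0.037, 0.047, 0.05 ]), 'n': 152}
cA side {'c': array([419.7, 375.3]), 'size': array([70.2, 62.8]), 'ang': -85.0, 'z': array([0.044, 0.046, 0.048]), 'n': 260}
```

The tub is at the stop (y ≈ -0.080) with the lid seated. The far carton has been knocked about 20 mm, so I'll re-measure it later. Now I'll grip the near carton.

```bash
python3 -m handwheel '[[[0.0017,-0.0014,-0.03,0.1,0.1,0],[0,0,-0.04,0,0,0],[0,0,-0.04,0,0,0],[0,0,-0.025,0,0,0],[0,0,-0.015,0,0,0],[0,0,-0.009,0,0,0],[0,0,-0.004,0,0,0],[0,0,0,0,0,0]]]' 1
python3 -m handwheel '[[[0,0,0,0,0,0],[0,0,0,0,0,0],[0,0,0,0,0,0],[0,0,0,0,0,0],[0,0,0,0,0,0],[0,0,0,0,0,0]]]' 0
python3 -m handwheel '[[[0,0,0.01,0,0,0],[0,0,0.02,0,0,0],[0,0,0.03,0,0,0],[0,0,0.03,0,0,0],[0,0,0.03,0,0,0],[0,0,0.02,0,0,0],[0,0,0,0,0,0],[0,0,0,0,0,0]]]'
python3 - <<'E'
from h import *
# carton centre at lane y=-.285 -> world
w=O+yl*(-.285); print(np.round(w,4)); go(w[0],w[1],.145,-2.7)
E
```

```text
time: 48.53
tool_pos: [0.434, -0.1912, 0.0052]
tool_rot: [-0.002, 0.673, 0.739, 0.002]
contact_force: [-0.1, 0.4, -0.3]
gripper_width: 0.999
grasp_force: 0.0
time: 49.03
tool_pos: [0.4353, -0.1924, 0.0074]
tool_rot: [0.0, 0.674, 0.739, 0.003]
contact_force: [0.8, -0.2, 5.9]
gripper_width: 0.744
grasp_force: 67.5
time: 49.7
tool_pos: [0.4341, -0.1916, 0.1463]
tool_rot: [-0.0, 0.674, 0.739, 0.003]
contact_force: [-0.4, -0.3, -2.4]
gripper_width: 0.744
grasp_force: 67.1
[ 0.6034 -0.0411  0.0658]
t 49.7 tcp [ 0.4341 -0.1916  0.1463] jaw 5.3 z [ 0.003  0.004 -1.   ] w 0.744 gf 67.1 F [-0.4 -0.3 -2.4] J6 [-0.58 -0.25  2.04  0.01  1.35 -0.67]
delta mm [169.4 150.5  -1.3] yaw -8.0 (or +172.0)
```

```bash
python3 -m handwheel '[[[0.0053,0.0047,0,0,0,0],[0.0106,0.0094,0,-0.4,0.02,-0.53],[0.0106,0.0094,0,-0.4,0.02,-0.53],[0.0106,0.0094,0,-0.4,0.02,-0.53],[0.0106,0.0094,0,-0.4,0.02,-0.53],[0.0106,0.0094,0,-0.4,0.02,-0.53],[0.0106,0.0094,0,-0.4,0.02,-0.53],[0.0106,0.0094,0,-0.4,0.02,-0.53],[0.0106,0.0094,0,-0.4,0.02,-0.53],[0.0106,0.0094,0,-0.4,0.02,-0.53],[0.0106,0.0094,0,-0.4,0.02,-0.53],[0.0106,0.0094,0,-0.4,0.02,-0.53],[0.0106,0.0094,0,-0.4,0.02,-0.53],[0.0106,0.0094,0,-0.4,0.02,-0.53],[0.0106,0.0094,0,-0.4,0.02,-0.53],[0.0106,0.0094,0,-0.4,0.02,-0.53],[0.0053,0.0047,0,0,0,0],[0,0,0,0,0,0],[0,0,0,0,0,0],[0,0,0,0,0,0]]]'
cat >> h.py <<'E'
def ctn(dz):
    s,M=me(); l=L(np.array(s["tool_pos"])); print("lane tcp",np.round(l,4))
    for c in("top","side"):
        p,d=grab_frame(c); T=L(cloud(c,d))
        q=T[(abs(T[...,1]-l[1])<.045)&(abs(T[...,0]-l[0])<.04)&(abs(T[...,2]-l[2]-dz)<.009)]
        if len(q)<20: print(c,len(q)); continue
        A=np.c_[q[:,0]-l[0],q[:,1]-l[1],np.ones(len(q))]; k=np.linalg.lstsq(A,q[:,2]-l[2]-dz,rcond=None)[0]
        print(c,len(q),"slope x,y deg",np.round(np.degrees(k[:2]),1),"off mm",round(k[2]*1e3,1),"ext",np.round(np.percentile(q[:,:2],[2,98],axis=0),4).tolist())
        f=T[(T[...,1]>l[1]+.03)&(T[...,1]<l[1]+.045)&(abs(T[...,0]-l[0])<.05)&(T[...,2]>l[2])&(T[...,2]<l[2]+.03)]
        if len(f)>20:print("  front x",np.round(np.percentile(f[:,0],[2,98]),4),"y",np.round(np.median(f[:,1]),4),"slope",np.round(np.degrees(np.polyfit(f[:,2],f[:,1],1)[0]),1), "yaw",np.round(np.degrees(np.polyfit(f[:,0],f[:,1],1)[0]),1))
    return p
E
python3 - <<'E'
from h import *
ctn(.0388)
E
```

```text
time: 51.37
tool_pos: [0.6024, -0.0413, 0.1443]
tool_rot: [0.031, 0.722, 0.69, -0.039]
contact_force: [-0.4, -0.7, -3.9]
gripper_width: 0.742
grasp_force: 66.8
t 51.37 tcp [ 0.6024 -0.0413  0.1443] jaw -2.7 z [-0.013 -0.098 -0.995] w 0.742 gf 66.8 F [-0.4 -0.7 -3.9] J6 [-0.15  0.08  1.74 -0.1   1.33 -0.07]
lane tcp [-0.001  -0.2934  0.0781]
top 41 slope x,y deg [ 0.7 -0.7] off mm 1.1 ext [[-0.0192, -0.3098], [-0.0016, -0.2563]]
side 202 slope x,y deg [ 1.8 -3.3] off mm 0.7 ext [[-0.0392, -0.3235], [0.0341, -0.2514]]
  front x [-0.0332  0.0284] y -0.2564 slope 1.3 yaw -0.1
```

```bash
python3 -m handwheel '[[[0.0015,0,-0.02,0,0,0],[0,0,-0.02,0,0,0],[0,0,-0.015,0,0,0],[0,0,-0.008,0,0,0],[0,0,-0.004,0,0,0],[0,0,-0.0015,0,0,0],[0,0,0,0,0,0]]]'
python3 -m handwheel '[[[0,0,-0.001,0,0,0],[0,0,-0.001,0,0,0],[0,0,0,0,0,0]]]'
python3 - <<'E'
from h import *
ctn(.0388)
E
```

```text
time: 52.05
tool_pos: [0.6052, -0.0413, 0.0776]
tool_rot: [0.032, 0.722, 0.69, -0.038]
contact_force: [0.4, -0.5, -2.2]
gripper_width: 0.744
grasp_force: 66.9
time: 52.3
tool_pos: [0.6054, -0.0411, 0.0758]
tool_rot: [0.032, 0.722, 0.69, -0.038]
contact_force: [-0.6, -0.7, -1.5]
gripper_width: 0.737
grasp_force: 67.0
t 52.3 tcp [ 0.6054 -0.0411  0.0758] jaw -2.7 z [-0.01  -0.099 -0.995] w 0.737 gf 67.0 F [-0.6 -0.7 -1.5] J6 [-0.14  0.16  1.77 -0.11  1.21 -0.06]
lane tcp [ 0.0019 -0.286   0.0099]
top 15
side 201 slope x,y deg [ 1.1 -2.4] off mm 0.1 ext [[-0.0352, -0.3183], [0.037, -0.2436]]
  front x [-0.0303  0.0312] y -0.2491 slope 0.8 yaw -0.1
```

```bash
python3 -m handwheel '[[[-0.001,0,-0.001,0,0,0],[0,0,-0.001,0,0,0],[0,0,0,0,0,0]]]'
python3 -m handwheel '[[[0,0,0,0,0,0],[0,0,0,0,0,0],[0,0,0,0,0,0],[0,0,0,0,0,0],[0,0,0,0,0,0],[0,0,0,0,0,0],[0,0,0,0,0,0],[0,0,0,0,0,0],[0,0,0,0,0,0],[0,0,0.01,0,0,0],[0,0,0.02,0,0,0],[0,0,0.03,0,0,0],[0,0,0.03,0,0,0],[0,0,0,0,0,0],[0,0,0,0,0,0]]]' 1
python3 - <<'E'
from h import *
me()
p,d=grab_frame("side"); P=cloud("side",d); T=L(P)
q=T[(T[...,1]>-.4)&(T[...,1]<-.165)&(abs(T[...,0])<.045)&(T[...,2]>.038)&(T[...,2]<.052)]; print(len(q),np.round(np.percentile(q,[1,50,99],axis=0),4).tolist())
print("cA",comp(P,(.42,.376),.035,.07,.07))
p,d=grab_frame("top"); P=cloud("top",d); print("cA top",comp(P,(.424,.377),.035,.07,.07))
r=comp(P,(.424,.377),.035,.07,.07); go(r["c"][0]/1e3,r["c"][1]/1e3,.15,r["ang"]+90)
E
```

```text
time: 52.65
tool_pos: [0.604, -0.0411, 0.0733]
tool_rot: [0.032, 0.722, 0.69, -0.038]
contact_force: [-1.3, 0.8, -1.3]
gripper_width: 0.743
grasp_force: 66.9
time: 53.9
tool_pos: [0.6059, -0.0413, 0.1671]
tool_rot: [0.034, 0.722, 0.69, -0.036]
contact_force: [0.8, 0.2, 0.8]
gripper_width: 1.004
grasp_force: 0.0
t 53.9 tcp [ 0.6059 -0.0413  0.1671] jaw -2.7 z [-0.005 -0.099 -0.995] w 1.004 gf 0.0 F [0.8 0.2 0.8] J6 [-0.14  0.06  1.72 -0.1   1.36 -0.08]
168 [[-0.0322, -0.2324, 0.0392], [-0.0022, -0.1972, 0.0464], [0.0317, -0.1663, 0.0505]]
cA {'c': array([419.3, 381.7]), 'size': array([81.1, 64.6]), 'ang': -86.1, 'z': array([0.038, 0.046, 0.048]), 'n': 386}
cA top {'c': array([422. , 380.4]), 'size': array([74.8, 64.4]), 'ang': -85.2, 'z': array([0.042, 0.046, 0.051]), 'n': 660}
t 54.0 tcp [ 0.6036 -0.041   0.1629] jaw -2.7 z [-0.011 -0.098 -0.995] w 0.998 gf 0.0 F [-0.1 -0.1 -0.6] J6 [-0.14  0.06  1.72 -0.1   1.36 -0.08]
delta mm [-181.6  421.4  -12.9] yaw 7.5 (or -172.5)
```

The first carton has closed up behind the tub (its span is -0.232 to -0.160). Now the far tan carton at (0.422, 0.380).

```bash
python3 -m handwheel '[[[-0.013,0.0301,0,0.41,0.03,0.54],[-0.013,0.0301,0,0.41,0.03,0.54],[-0.013,0.0301,0,0.41,0.03,0.54],[-0.013,0.0301,0,0.41,0.03,0.54],[-0.013,0.0301,0,0.41,0.03,0.54],[-0.013,0.0301,0,0.41,0.03,0.54],[-0.013,0.0301,0,0.41,0.03,0.54],[-0.013,0.0301,0,0.41,0.03,0.54],[-0.013,0.0301,0,0.41,0.03,0.54],[-0.013,0.0301,0,0.41,0.03,0.54],[-0.013,0.0301,0,0.41,0.03,0.54],[-0.013,0.0301,0,0.41,0.03,0.54],[-0.013,0.0301,0,0.41,0.03,0.54],[-0.013,0.0301,0,0.41,0.03,0.54],[0,0,0,0,0,0],[0,0,0,0,0,0],[0,0,0,0,0,0]]]' 1
python3 - <<'E'
from h import *
p,d=grab_frame("side"); P=cloud("side",d); print("cA",comp(P,(.42,.38),.035,.055,.07))
p,d=grab_frame("top"); P=cloud("top",d); print("cA top",comp(P,(.422,.38),.035,.055,.07))
go(.4228,.3802,.005,4.8)
E
```

```text
time: 55.42
tool_pos: [0.4213, 0.3796, 0.1616]
tool_rot: [-0.004, 0.676, 0.737, -0.005]
contact_force: [1.1, 0.5, -0.5]
gripper_width: 0.998
grasp_force: 0.0
cA {'c': array([419.8, 380.7]), 'size': array([80.7, 64.2]), 'ang': -85.7, 'z': array([0.038, 0.046, 0.048]), 'n': 385}
cA top {'c': array([422. , 380.5]), 'size': array([73.8, 64.3]), 'ang': -85.2, 'z': array([0.042, 0.046, 0.05 ]), 'n': 552}
t 55.52 tcp [0.422  0.3792 0.1622] jaw 4.9 z [-0.013 -0.001 -1.   ] w 0.998 gf 0.0 F [-0.1  0.5  0.8] J6 [ 0.6  -0.02  1.81  0.01  1.37  0.51]
delta mm [   0.8    1.  -157.2] yaw -0.1 (or +179.9)
```

```bash
python3 -m handwheel '[[[0.0008,0.001,-0.03,0,-0.7,0],[0,0,-0.04,0,0,0],[0,0,-0.04,0,0,0],[0,0,-0.025,0,0,0],[0,0,-0.012,0,0,0],[0,0,-0.007,0,0,0],[0,0,-0.003,0,0,0],[0,0,0,0,0,0]]]' 1
python3 -m handwheel '[[[0,0,0,0,0,0],[0,0,0,0,0,0],[0,0,0,0,0,0],[0,0,0,0,0,0],[0,0,0,0,0,0],[0,0,0,0,0,0]]]' 0
python3 -m handwheel '[[[0,0,0.01,0,0,0],[0,0,0.02,0,0,0],[0,0,0.03,0,0,0],[0,0,0.03,0,0,0],[0,0,0.03,0,0,0],[0,0,0.03,0,0,0],[0,0,0.005,0,0,0],[0,0,0,0,0,0],[0,0,0,0,0,0]]]'
python3 - <<'E'
from h import *
w=O+yl*(-.345); print(np.round(w,4)); go(w[0],w[1],.158,-2.7)
E
```

```text
time: 56.18
tool_pos: [0.4238, 0.3816, 0.007]
tool_rot: [0.0, 0.676, 0.737, 0.001]
contact_force: [-0.5, 0.1, -0.5]
gripper_width: 1.001
grasp_force: 0.0
time: 56.68
tool_pos: [0.4243, 0.3825, 0.0085]
tool_rot: [0.001, 0.676, 0.737, 0.002]
contact_force: [0.5, -0.9, 6.5]
gripper_width: 0.74
grasp_force: 67.7
time: 57.43
tool_pos: [0.4221, 0.3809, 0.16]
tool_rot: [-0.0, 0.676, 0.737, -0.0]
contact_force: [-1.1, -0.7, -3.3]
gripper_width: 0.741
grasp_force: 67.2
[ 0.6006 -0.1007  0.0721]
t 57.43 tcp [0.4221 0.3809 0.16  ] jaw 4.9 z [-0.001 -0.001 -1.   ] w 0.741 gf 67.2 F [-1.1 -0.7 -3.3] J6 [ 0.6  -0.03  1.81 -0.    1.35  0.52]
delta mm [ 178.5 -481.7   -2. ] yaw -7.6 (or +172.4)
```

```bash
python3 -m handwheel '[[[0.0047,-0.0127,0,0,0,0],[0.0094,-0.0254,0,-0.333,0.015,-0.42],[0.0094,-0.0254,0,-0.333,0.015,-0.42],[0.0094,-0.0254,0,-0.333,0.015,-0.42],[0.0094,-0.0254,0,-0.333,0.015,-0.42],[0.0094,-0.0254,0,-0.333,0.015,-0.42],[0.0094,-0.0254,0,-0.333,0.015,-0.42],[0.0094,-0.0254,0,-0.333,0.015,-0.42],[0.0094,-0.0254,0,-0.333,0.015,-0.42],[0.0094,-0.0254,0,-0.333,0.015,-0.42],[0.0094,-0.0254,0,-0.333,0.015,-0.42],[0.0094,-0.0254,0,-0.333,0.015,-0.42],[0.0094,-0.0254,0,-0.333,0.015,-0.42],[0.0094,-0.0254,0,-0.333,0.015,-0.42],[0.0094,-0.0254,0,-0.333,0.015,-0.42],[0.0094,-0.0254,0,-0.333,0.015,-0.42],[0.0094,-0.0254,0,-0.333,0.015,-0.42],[0.0094,-0.0254,0,-0.333,0.015,-0.42],[0.0094,-0.0254,0,-0.333,0.015,-0.42],[0.0047,-0.0127,0,0,0,0]]]'
python3 -m handwheel '[[[0,0,0,0,0,0],[0,0,0,0,0,0],[0,0,0,0,0,0]]]'
python3 - <<'E'
from h import *
ctn(.0375)
go(.6006,-.1007,.085,-2.7)
E
```

```text
time: 59.1
tool_pos: [0.6001, -0.1041, 0.1579]
tool_rot: [0.032, 0.723, 0.689, -0.042]
contact_force: [-0.1, -0.3, -1.7]
gripper_width: 0.736
grasp_force: 67.0
time: 59.35
tool_pos: [0.6003, -0.1004, 0.1597]
tool_rot: [0.032, 0.722, 0.69, -0.04]
contact_force: [-0.1, 1.0, -1.9]
gripper_width: 0.743
grasp_force: 67.0
t 59.35 tcp [ 0.6003 -0.1004  0.1597] jaw -2.6 z [-0.014 -0.102 -0.995] w 0.743 gf 67.0 F [-0.1  1.  -1.9] J6 [-0.24  0.07  1.72 -0.11  1.34 -0.17]
lane tcp [-0.0004 -0.3538  0.0872]
top 76 slope x,y deg [-3.7 -0.3] off mm 0.6 ext [[-0.0255, -0.3801], [0.0015, -0.3189]]
side 184 slope x,y deg [ 1.1 -3.9] off mm 1.0 ext [[-0.038, -0.3839], [0.0352, -0.3136]]
  front x [-0.0317  0.032 ] y -0.3189 slope -0.8 yaw 0.8
t 59.45 tcp [ 0.6007 -0.1     0.1604] jaw -2.6 z [-0.012 -0.103 -0.995] w 0.742 gf 67.0 F [ 0.2 -0.1 -1.9] J6 [-0.24  0.07  1.72 -0.11  1.34 -0.17]
delta mm [ -0.1  -0.7 -75.4] yaw -0.1 (or +179.9)
```

```bash
python3 -m handwheel '[[[0,0,-0.02,0,0,0],[0,0,-0.025,0,0,0],[0,0,-0.018,0,0,0],[0,0,-0.009,0,0,0],[0,0,-0.004,0,0,0],[0,0,-0.002,0,0,0],[0,0,0,0,0,0]]]'
python3 -m handwheel '[[[0,0,-0.001,0,0,0],[0,0,-0.001,0,0,0],[0,0,0,0,0,0]]]'
python3 - <<'E'
from h import *
ctn(.0375)
E
```

```text
time: 60.03
tool_pos: [0.6018, -0.1011, 0.0838]
tool_rot: [0.034, 0.722, 0.69, -0.04]
contact_force: [-0.4, -0.1, -1.3]
gripper_width: 0.745
grasp_force: 67.0
time: 60.28
tool_pos: [0.6019, -0.1014, 0.0819]
tool_rot: [0.034, 0.722, 0.69, -0.039]
contact_force: [-0.0, -0.2, -2.9]
gripper_width: 0.737
grasp_force: 67.1
t 60.28 tcp [ 0.6019 -0.1014  0.0819] jaw -2.6 z [-0.01  -0.104 -0.995] w 0.737 gf 67.1 F [-0.  -0.2 -2.9] J6 [-0.24  0.15  1.77 -0.11  1.21 -0.16]
lane tcp [ 0.0013 -0.3466  0.0098]
top 27 slope x,y deg [-0.2  1.7] off mm 0.8 ext [[-0.0158, -0.3726], [0.0013, -0.3125]]
side 188 slope x,y deg [ 1.1 -2.6] off mm 0.4 ext [[-0.0359, -0.3805], [0.0379, -0.3072]]
  front x [-0.0317  0.0314] y -0.3118 slope 0.0 yaw -0.2
```

```bash
python3 -m handwheel '[[[-0.0008,0,-0.001,0,0,0],[0,0,-0.0005,0,0,0],[0,0,0,0,0,0]]]'
python3 -m handwheel '[[[0,0,0,0,0,0],[0,0,0,0,0,0],[0,0,0,0,0,0],[0,0,0,0,0,0],[0,0,0,0,0,0],[0,0,0,0,0,0],[0,0,0,0,0,0],[0,0,0,0,0,0],[0,0,0,0,0,0],[0,0,0.01,0,0,0],[0,0,0.02,0,0,0],[0,0,0.03,0,0,0],[0,0,0.03,0,0,0],[-0.02,-0.03,0,0,0,0],[-0.03,-0.04,0,0,0,0],[-0.03,-0.04,0,0,0,0],[-0.03,-0.04,0,0,0,0],[-0.03,-0.04,0,0,0,0],[-0.02,-0.03,0,0,0,0],[0,0,0,0,0,0]]]' 1
python3 -m handwheel '[[[-0.02,-0.04,0,0,0,0],[-0.02,-0.04,0,0,0,0],[0,0,0,0,0,0],[0,0,0,0,0,0],[0,0,0,0,0,0],[0,0,0,0,0,0],[0,0,0,0,0,0],[0,0,0,0,0,0]]]'
python3 - <<'E'
from h import *
me()
for c in("side","top"):
    p,d=grab_frame(c); T=L(cloud(c,d))
    for nm,a,b,lo,hi in(("tub",-.158,-.004,.043,.056),("rib",-.14,-.02,.058,.075),("c1",-.235,-.16,.036,.055),("c2",-.306,-.234,.036,.055),("later",-.48,-.31,.03,.055)):
        q=T[(T[...,1]>a)&(T[...,1]<b)&(abs(T[...,0])<.045)&(T[...,2]>lo)&(T[...,2]<hi)]
        if len(q)>9: print(c,nm,len(q),np.round(np.percentile(q,[1,50,99],axis=0),4).tolist())
    if c=="top": cv2.imwrite("pics/t13.png",cv2.resize(p[120:290,70:440],(800,368),interpolation=cv2.INTER_CUBIC))
E
```

```text
time: 60.63
tool_pos: [0.601, -0.1014, 0.0806]
tool_rot: [0.034, 0.722, 0.69, -0.04]
contact_force: [-1.0, 0.4, 2.9]
gripper_width: 0.742
grasp_force: 67.7
time: 62.3
tool_pos: [0.4575, -0.2991, 0.1708]
tool_rot: [0.035, 0.724, 0.688, -0.041]
contact_force: [-0.3, -0.4, -0.5]
gripper_width: 1.0
grasp_force: 0.0
time: 62.97
tool_pos: [0.4239, -0.3681, 0.1695]
tool_rot: [0.034, 0.721, 0.691, -0.04]
contact_force: [-0.2, -0.5, -0.1]
gripper_width: 1.003
grasp_force: 0.0
t 62.97 tcp [ 0.4239 -0.3681  0.1695] jaw -2.5 z [-0.011 -0.104 -0.995] w 1.003 gf 0.0 F [-0.2 -0.5 -0.1] J6 [-0.81 -0.09  1.86 -0.08  1.3  -0.74]
side tub 422 [[-0.0323, -0.1546, 0.0435], [-0.0049, -0.0677, 0.0499], [0.0337, -0.0046, 0.0544]]
side rib 52 [[-0.0061, -0.1054, 0.0584], [-0.0016, -0.0763, 0.0641], [0.0064, -0.0485, 0.0681]]
side c1 183 [[-0.0321, -0.2329, 0.0374], [-0.0028, -0.1976, 0.0461], [0.0321, -0.1618, 0.0506]]
side c2 163 [[-0.0326, -0.3017, 0.0382], [-0.0038, -0.266, 0.0463], [0.0319, -0.2349, 0.0499]]
top tub 1259 [[-0.0294, -0.1569, 0.0443], [0.0, -0.0834, 0.0502], [0.0356, -0.0051, 0.0553]]
top rib 114 [[-0.0084, -0.1095, 0.0586], [0.0022, -0.0808, 0.065], [0.0092, -0.0515, 0.0703]]
top c1 678 [[-0.0297, -0.2342, 0.039], [0.0012, -0.1977, 0.0463], [0.0344, -0.161, 0.0517]]
top c2 641 [[-0.0299, -0.3034, 0.0378], [0.0009, -0.2695, 0.0465], [0.0327, -0.2347, 0.0518]]
```

View pics/t13.png

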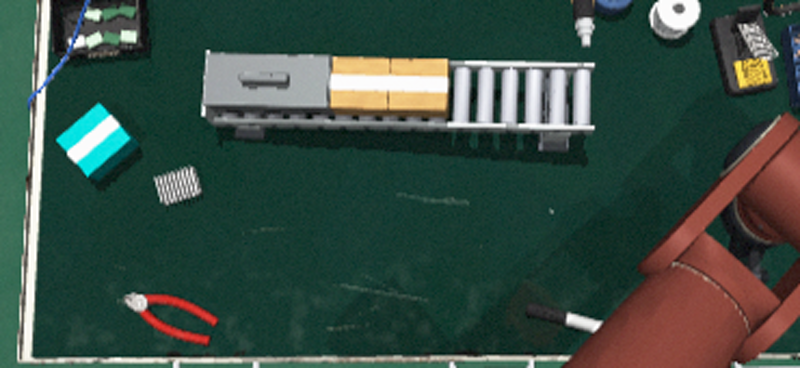

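The tub, with its lid seated, and both tan cartons stand in one closed row against the stop, at crop (265,80), (360,83) and (418,83). No other tan carton is on the bench, and the turquoise one is untouched.

```bash
python3 -c "
from plant import *
print(job_done())"
```

```text
the job is handed in; nothing more can be done
None
```

I handed the job in at about 63 s: both modules are flat in the tub, the lid is seated, and the tub and both tan cartons stand in one closed row against the stop. I don't have the judge's result.

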